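# Blank off a warm-air port with a cam-arm coupling

## Task

Close off the air port of the white manifold with the coupling that lies on its sloped stand: first stand the coupling upright on the open bench, mouth down, and let go of it. Then take it again, set it over the grooved adaptor and push it down fully home, with both cam arms still swung out. Finally swing the two cam arms down one after the other until each hangs flat against the coupling's side, and leave the bottle, the dish and the tip box where they are.

Things in the scene. Friction and masses are not known exactly. Their poses are not given: they have to be found in the camera images.
- coupling: Dull brass blanking coupling, 0.3 to 0.45 kg, 100 mm long. Origin: centre of the mouth. x: along its axis, mouth to tail; y: across, through both cam arms. Square collar 54 x 54 mm over x 0 to 48 mm, with a round bore 43 mm wide, 42 mm deep; square tail 20 x 20 mm over x 48 to 100. Starts on the sloped stand, tail up 38 degrees and towards the robot. Fits the adaptor at any turn about its axis.
- tail_end (a point): Centre of the free end face of the coupling's tail, 100 mm from the mouth along the coupling's x; axes as the coupling's.
- stand: Dark steel sloped stand, fixed: base 100 (x) x 60 (y) mm, origin at the centre of its underside, z up; 50 mm high at most. Its plate, 50 mm wide, rises at 38 degrees towards its -x; the coupling lies on it with a collar flat, its mouth down-slope against a 12 mm lip, y level; the centre of the mouth is then 51 mm to +x of the stand's origin and 36 mm above the bench. The tail overhangs freely.
- cam_a (a joint): Cam arm on the coupling's +y side, rad. Steel bar 7 mm thick, 15 mm wide (along the coupling's z). Hinge along z, 18 mm from the mouth, 31 mm off the axis. 0 = shut, the bar flat along the collar's side and pointing past the mouth (hanging down when upright); 1.57 = straight out to +y; 1.9 = stop. Stays where left (friction 0.06 N m). Its cam nose enters the adaptor's groove: it shuts only when the coupling is home.
- cam_b (a joint): The same cam arm, on the coupling's -y side: hinge 31 mm off the axis to -y, 1.57 = straight out to -y, 0 = shut.
- cam_a_tip (a point): On the cam arm cam_a, mid-thickness, at its end, 50 mm from its hinge.
- cam_b_tip (a point): On the cam arm cam_b, mid-thickness, at its end, 50 mm from its hinge.
- manifold: White air manifold, a fixed box 130 (x) x 150 (y) x 40 mm high; origin at the centre of its underside on the bench, z up. From the middle of its top a dull brass adaptor stands upright: riser 34 mm wide, a 50 mm collar whose top is 97 mm above the bench, then the grooved adaptor, 40 mm wide, with a tapered top, up to 146 mm above the bench.
- port_seat (a point): On the adaptor's axis, 105 mm above the bench, z up: where the centre of the coupling's mouth lies when it is fully home.
- port_top (a point): Centre of the adaptor's top, 146 mm above the bench; the top tapers from 26 mm to 40 mm diameter over its upper 7 mm.
- seal (a joint): Black rubber seal ring round the adaptor, 50 mm wide, 8 mm thick, which slides stiffly on it, in m. 0 = up (its top 113 mm above the bench, as at the start), 0.008 = fully down (its top at 105 mm). The coupling's mouth lands on it and must push it down: about 7 N in all, more than the coupling's weight. It stays where it is left.
- bottle: Amber bottle, bystander: 54 mm diameter, 130 mm high, origin at the centre of its underside.
- dish: Flat clear dish, bystander: 90 mm diameter, 16 mm high, origin at the centre of its underside.
- tipbox: Grey pipette-tip box, bystander: 80 x 55 mm, 50 mm high, origin at the centre of its underside.
Not all that is in view belongs to the job. What is shaped like the coupling but green or red is not meant.

How it is judged:
By the outcome, as a careful person would: the job done as asked, in the order asked, and still so for the second after the job is handed in, with the robot touching nothing.
It also fails if it takes over 72 s, if anything falls off the work surface, if the arm or the gripper's body presses on something with over 40 N, if the wrist force passes 120 N, or if a joint passes its speed limit or range.

## Robot

A 6-joint arm with a two-finger parallel gripper is mounted at the origin on the work surface. World frame = base frame: x ahead of the robot, y to its left, z up, the work surface at z = 0. Lengths are in m, angles in degrees, forces in N, time in s.
With the tool pointing down it reaches from about 0.375 to 0.9 m from the base axis. Payload 3.1 kg.
Tool frame: the origin (TCP) lies midway between the tips of the shut fingers; the grasp point (between the pads) lies 19 mm behind it; z points along the fingers, y is the direction in which the jaws open and shut (so a half turn about z gives the same grasp; the last joint's range is limited). The gripper opens to 87 mm and grips with 3 to 60 N. Pads are 19 mm wide; open, the fingers measure 117 mm over their backs; the gripper's body (75 mm by 190 mm) begins 51 mm behind the grasp point.
Start: joints at [-10.227, 30.224, 82.088, -0, 67.689, -10.227], TCP at [0.625, 0, 0.184] pointing down, gripper open.
Joint ranges: [-176.69, 176.69], [-43.24, 126.21], [12.49, 139.97], [-82, 262], [0, 151.66], [-163.58, 163.58]. Speed limits (degrees/s): [159.86, 159.86, 180, 180, 180, 180].

## Interface

Orientations are given as a 3x3 rotation matrix whose columns are the frame's x, y, z axes.
In Python, from rig import bot gives the robot as it stands.
- The arm moves only by the tool carry_out, never from a script. Its arguments are lists of equal length, an entry for each row: "grip": the gripper's target within -1 to 1 (fully open at 1, half-way at 0, shut at -1); "slide": the shift along the tool's x, y, z in mm, a list of three; "twist": the turn, a rotation vector about the tool's x, y, z in rad, a list of three. In form: {"grip": [grip, ...], "slide": [[dx, dy, dz], ...], "twist": [[wx, wy, wz], ...]}. A call has 1 to 12 rows; each row shifts and turns the pose as measured when the row begins, along the tool's axes as they then stand; what a row does not reach is not made up. A row lasts 1/10 s, in which the tool goes at most 50 mm and 8.59 degrees, less where a joint would pass 70% of its speed; a pose out of reach is approached as far as the arm can. A call is refused whole if a number of a shift passes 50 or a number of a turn 0.15, either way. A call with a gripper value outside its range is refused whole. The fingers move at their own pace and stop on an object; the grip force is fixed at half the most. Time passes only in rows, so rows that do not move let the fingers close. It gives the time, the measured TCP pose, the force and the opening at its end, in the units of the state.
- bot.read_state(): the state, without advancing time (a new reading comes with each control period).
- bot.capture(name): name is "scene" or "side" or "wrist"; returns a dict with "color" (400x640x3 uint8, red, green, blue), "depth" (400x640 float32, m along the optical axis (not along the pixel's ray), 0 where there is no reading), "fx", "fy", "cx", "cy" (pixels), "k1" (the pictures are not rectified: a ray, as slopes to the right and down, at radius r is drawn at 1 + k1 r^2 times it, then the intrinsics apply), "position" and "rotation" of the camera in the world; the wrist camera has in their place "T_tool_cam" (4x4, takes a point from camera to tool coordinates, whose origin is the TCP and whose axes are the flange's). Camera axes: x right, y up, looking along -z (the intrinsics and any distortion apply to the point x, -y, -z); pixel columns grow to the right and rows downward; lengths in m; the calibration is good to about 2 mm. A picture is of the moment at which its call begins: read the wrist's pose just before it.
- bot.hand_in(): hands the job in, once; it reports no verdict.
The state is a dict: "time_s": time; "joint_positions": joint angles; "qvel": joint speeds; "tau": joint torques, N m; "position": TCP position; "tcp_rot": TCP orientation; "force": force on the tool from outside, world axes, zero at the start; "moment": the same for the moment, N m; "opening": opening from 0.0 (shut) to 1.0 (fully open).
Only numpy, scipy, OpenCV 4.12 (cv2) and the standard library are available. Lean on these libraries where they do the work, as an engineer would, in place of code of your own. Each camera call takes 0.05 s, during which the arm holds its last target.

## Working session

There is one attempt and no reset: what is moved stays moved. The work goes in short steps, Python scripts to look and compute and a tool call to move; the robot and the scene stay as the last step left them, time stands still between calls to the robot, and variables do not carry over. Pictures are saved under pics/ and viewed, and the job is handed in when it is done.

Besides the shell and the picture viewer there is one more tool, called after "Emit:" by a JSON object that holds its "name" and its "arguments". carry_out: Moves the arm, as the interface text tells. Its arguments: {"type":"object","properties":{"grip":{"type":"array"},"slide":{"type":"array"},"twist":{"type":"array"}},"required":["grip","slide","twist"]}

```bash
ls; mkdir -p pics
python3 - <<'E'
from rig import bot
import cv2,numpy as np,pickle
s=bot.read_state(); print(s)
d={}
for n in ["scene","side","wrist"]:
    c=bot.capture(n); d[n]=c
    cv2.imwrite(f"pics/{n}0.png",c["color"][:,:,::-1])
    print(n,{k:v for k,v in c.items() if k not in("color","depth")})
pickle.dump((s,d),open("c0.pkl","wb"))
E
```

```text
pics
{'time_s': 0.0, 'joint_positions': array([-1.02273831e+01,  3.02786996e+01,  8.21575785e+01, -4.07916391e-05,
        6.76884357e+01, -1.02275183e+01]), 'qvel': array([-0.04151013, -0.04937974, -0.15251723,  0.08767049,  0.05032867,
       -0.03585624]), 'tau': array([-5.45745443e-04, -4.40045428e+01, -1.76593530e+01,  6.32597599e-02,
        5.83207863e-02, -1.53719384e-04]), 'position': array([6.24177645e-01, 1.76661488e-04, 1.83367963e-01]), 'tcp_rot': array([[-2.21725640e-06,  9.99997705e-01, -2.14219696e-03],
       [ 9.99999926e-01,  3.04378672e-06,  3.85829835e-04],
       [ 3.85835470e-04, -2.14219595e-03, -9.99997631e-01]]), 'force': array([ 0.24866012,  0.6616763 , -0.06748928]), 'moment': array([ 0.03379958, -0.0195105 ,  0.04860139]), 'opening': 0.9989135024929167}
scene {'fx': 364.57119596268893, 'fy': 364.57119596268893, 'cx': 320.96705886011216, 'cy': 194.8104893515003, 'k1': -0.025545338972280576, 'position': array([1.38506385, 0.13558847, 0.68629369]), 'rotation': array([[-0.24278434, -0.57535392,  0.7810401 ],
       [ 0.97000688, -0.13407943,  0.20275445],
   
[... 193 characters left out ...]
': array([ 0.10751584, -0.64825164,  0.68561477]), 'rotation': array([[ 0.7623723 ,  0.36516918, -0.5342658 ],
       [-0.64692262,  0.45138206, -0.61460993],
       [ 0.0167214 ,  0.81419022,  0.58035738]])}
wrist {'fx': 343.774902422087, 'fy': 343.774902422087, 'cx': 316.77819593878587, 'cy': 198.03179890506715, 'k1': -0.059319296350039866, 'T_tool_cam': array([[-1.14655686e-03,  9.70203356e-01,  2.42289359e-01,
         6.55112471e-02],
       [ 9.99999305e-01,  1.04548322e-03,  5.45730708e-04,
        -1.94469235e-04],
       [ 2.76160306e-04,  2.42289816e-01, -9.70203880e-01,
        -2.00629443e-01],
       [ 0.00000000e+00,  0.00000000e+00,  0.00000000e+00,
         1.00000000e+00]])}
```

View pics/scene0.png

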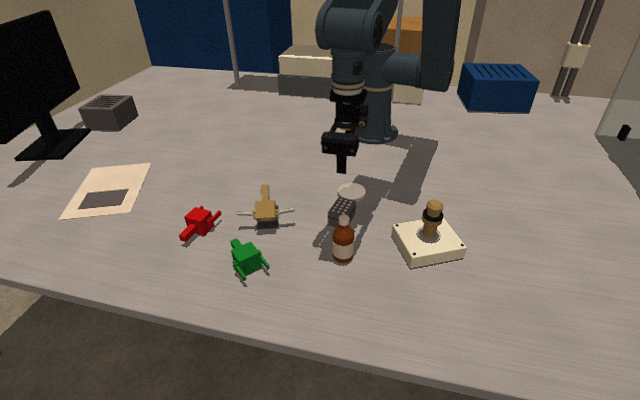

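View pics/side0.png

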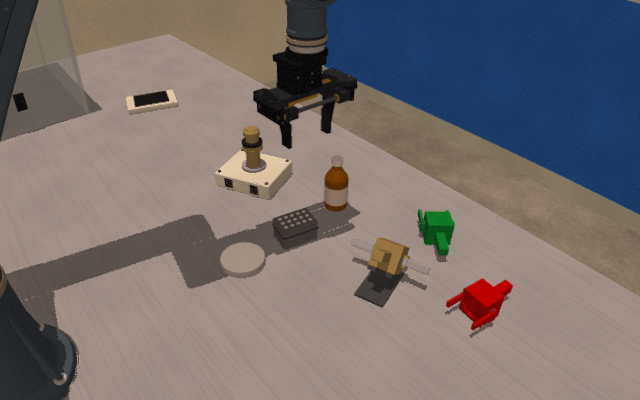

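View pics/wrist0.png

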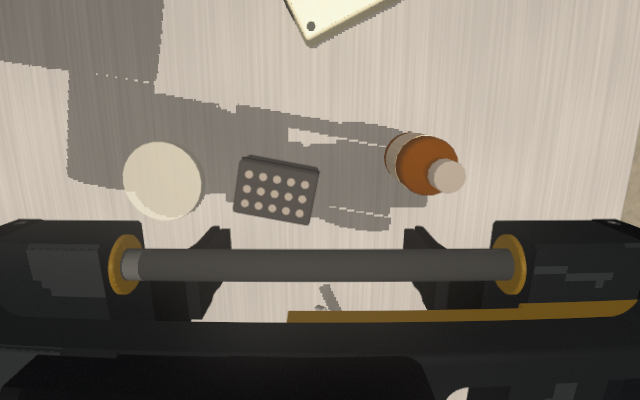

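The scene view shows the brass coupling at about (265,212), with the red and green decoys beside it at (200,222) and (247,258). The manifold is at (430,240) and the bottle at (343,243). In the side view the coupling is at (388,257), with the stand plate below it at (380,285). Next I'll build point clouds.

```bash
cat > h.py <<'E'
import numpy as np,cv2
from rig import bot
def cam_pose(c,s=None):
    if "position" in c: return c["rotation"],c["position"]
    T=c["T_tool_cam"]; R=s["tcp_rot"]; return R@T[:3,:3], R@T[:3,3]+s["position"]
def cloud(c,s=None):
    d=c["depth"];h,w=d.shape
    u,v=np.meshgrid(np.arange(w),np.arange(h))
    K=np.array([[c["fx"],0,c["cx"]],[0,c["fy"],c["cy"]],[0,0,1]])
    p=cv2.undistortPoints(np.stack([u,v],-1).reshape(-1,1,2).astype(float),K,np.array([c["k1"],0,0,0.]))[:,0]
    z=d.reshape(-1); P=np.stack([p[:,0]*z,-p[:,1]*z,-z],-1)
    R,t=cam_pose(c,s); X=P@R.T+t; X[z<=0]=np.nan
    return X.reshape(h,w,3)
def proj(c,X,s=None):
    R,t=cam_pose(c,s); P=(np.atleast_2d(X)-t)@R
    K=np.array([[c["fx"],0,c["cx"]],[0,c["fy"],c["cy"]],[0,0,1]])
    q=P*[1,-1,-1]
    return cv2.projectPoints(q.reshape(-1,1,3),np.zeros(3),np.zeros(3),K,np.array([c["k1"],0,0,0.]))[0][:,0]
E
python3 - <<'E'
from h import *
import pickle
s,d=pickle.load(open("c0.pkl","rb"))
# top-down map x 0.3..0.9 , y -0.35..0.35 ; 1mm/px ; 
for n in ["scene","side"]:
    X=cloud(d[n]); C=d[n]["color"]
    M=np.zeros((600,800,3),np.uint8)
    m=(X[...,2]>-0.02)&(X[...,2]<0.17)
    x=X[m];c=C[m]
    o=np.argsort(x[:,2]); x=x[o];c=c[o]
    r=((0.95-x[:,0])*1000).astype(int); q=((0.4-x[:,1])*1000).astype(int)
    k=(r>=0)&(r<598)&(q>=0)&(q<798)
    for a in (0,1):
        for b in (0,1): M[r[k]+a,q[k]+b]=c[k]
    cv2.imwrite(f"pics/top_{n}.png",M[:,:,::-1])
    for name,(u,v) in dict(scene=dict(coup=(265,214),seat=(433,206),bott=(344,220),green=(250,256),bench=(300,150)),side=dict(coup=(390,265),stand=(378,288),ptop=(251,130),tail=(390,252),bench=(150,300)))[n].items(): print(n,name,X[v,u])
E
```

```text
scene coup [ 0.68053581 -0.20480904  0.06286554]
scene seat [0.6484467  0.22364037 0.14213278]
scene bott [0.73623263 0.02222922 0.13132559]
scene green [ 0.82994745 -0.1863018   0.0553542 ]
scene bench [ 0.20967533 -0.25028894 -0.00217726]
side coup [ 0.63123813 -0.2379307   0.05461529]
side stand [ 0.60773382 -0.23541219  0.00661079]
side ptop [0.62897598 0.21452642 0.14879973]
side tail [ 0.64122274 -0.22592723  0.07308968]
side bench [0.2573903  0.01239174 0.00321703]
```

View pics/top_scene.png

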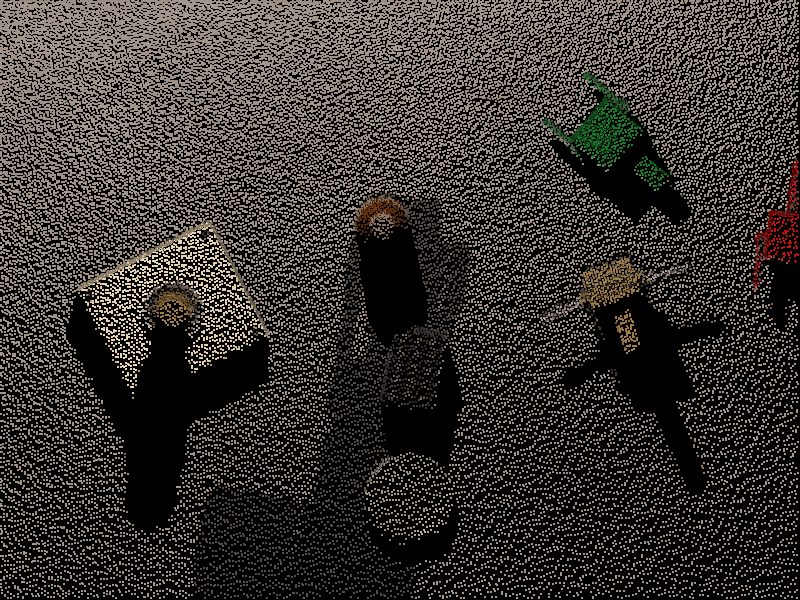

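View pics/top_side.png

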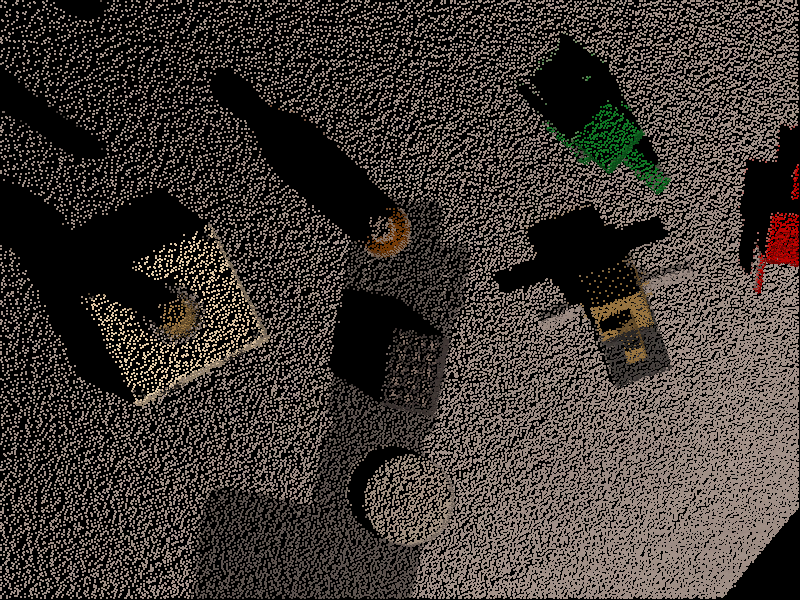

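```bash
cat > fit.py <<'E'
from h import *
from scipy.optimize import least_squares
def sdbox(P,lo,hi):
    c=(lo+hi)/2;h=(hi-lo)/2;q=np.abs(P-c)-h
    return np.linalg.norm(np.maximum(q,0),axis=1)+np.minimum(q.max(1),0)
def coup_sdf(P):
    return np.minimum(sdbox(P,np.array([0,-.027,-.027]),np.array([.048,.027,.027])),sdbox(P,np.array([.048,-.01,-.01]),np.array([.1,.01,.01])))
def brass(c):
    hsv=cv2.cvtColor(c["color"],cv2.COLOR_RGB2HSV).astype(int)
    return (hsv[...,0]>10)&(hsv[...,0]<26)&(hsv[...,1]>85)&(hsv[...,2]>50)
def Rst(yaw,tilt=np.radians(38)):
    u=np.array([np.cos(yaw),np.sin(yaw),0]); a=np.cos(tilt)*u+np.array([0,0,np.sin(tilt)])
    # y level; z = x cross y should point up
    y=np.array([-u[1],u[0],0]); z=np.cross(a,y)
    return np.stack([a,y,z],1)
def adaptor(X,m):
    k=m&(np.abs(X[...,2]-.128)<.008)&(X[...,1]>.12)&(X[...,1]<.3)&(X[...,0]>.5)&(X[...,0]<.8)
    P=X[k]; f=lambda p:np.hypot(P[:,0]-p[0],P[:,1]-p[1])-.02
    r=least_squares(f,P[:,:2].mean(0)+[0,0],loss='soft_l1',f_scale=.002); return r.x,len(P),np.std(f(r.x))
E
python3 - <<'E'
from fit import *
import pickle
s,d=pickle.load(open("c0.pkl","rb"))
Ps=[]
for n in ["scene","side"]:
    X=cloud(d[n]); m=brass(d[n])
    print(n,"adaptor",adaptor(X,m))
    k=m&(np.abs(X[...,0]-.66)<.1)&(np.abs(X[...,1]+.22)<.1)&(X[...,2]>.01)
    P=X[k]; Ps.append(P); print(len(P),P.min(0),P.max(0))
def fit(P,free):
    def f(p):
        t=np.array([p[0],p[1],.036+(p[3] if free else 0)]); return coup_sdf((P-t)@Rst(p[2]))
    best=None
    for y0 in (190,198,206):
        r=least_squares(f,[.70,-.20,np.radians(y0),0],loss='soft_l1',f_scale=.002)
        if best is None or r.cost<best.cost: best=r
    r=best
    return r.x[:2],np.degrees(r.x[2]),r.x[3],np.std(f(r.x))
for P in Ps+[np.vstack(Ps)]: print(fit(P,1),fit(P,0))
# stand plate points; manifold corners
E
```

```text
scene adaptor (array([0.63492735, 0.22744132]), 56, np.float64(0.0020725441182966003))
555 [ 0.59979545 -0.2498799   0.01933124] [ 0.69178352 -0.17823912  0.1039321 ]
side adaptor (array([0.63788313, 0.23071052]), 73, np.float64(0.0021362893789426073))
1018 [ 0.58790246 -0.25241296  0.01560698] [ 0.6896374  -0.17971778  0.10717087]
(array([ 0.66970659, -0.21102124]), np.float64(199.30960797651684), np.float64(0.0004486742773632004), np.float64(0.0022574374569672385)) (array([ 0.67004604, -0.21088676]), np.float64(199.2594797776921), np.float64(0.0), np.float64(0.00228667869920201))
(array([ 0.66954727, -0.20999541]), np.float64(198.83736322874293), np.float64(-0.00021687673584934488), np.float64(0.0016389862148843313)) (array([ 0.66967918, -0.2099718 ]), np.float64(198.81269502335164), np.float64(0.0), np.float64(0.0016415437671283507))
(array([ 0.66972874, -0.21011002]), np.float64(198.75562479652478), np.float64(2.6713642605905797e-05), np.float64(0.0018907279921471618)) (array([ 0.66972806, -0.21011431]), np.float64(198.7582475312817), np.float64(0.0), np.float64(0.001890792209021082))
```

Emit:
{"name": "carry_out", "arguments": {"grip": [1, 1, 1, 1, 1, 1, 1, 1], "slide": [[0, 0, -40], [0, 0, -40], [-40, -10, 0], [-40, -10, 0], [-40, -10, 0], [-40, -10, 0], [-40, -10, 0], [-40, -10, 0]], "twist": [[0, 0, 0], [0, 0, 0], [0, 0, 0.1], [0, 0, 0.1], [0, 0, 0], [0, 0, 0], [0, 0, 0], [0, 0, 0]]}}

```text
time_s: 0.95
position: [0.5269, -0.2287, 0.2637]
tcp_rot: [[0.196, 0.981, -0.006], [0.981, -0.196, 0.002], [0.001, -0.006, -1.0]]
force: [1.0, 0.4, 0.0]
opening: 1.002
```

Emit:
{"name": "carry_out", "arguments": {"grip": [1, 1, 1, 1, 1, 1, 1, 1, 1], "slide": [[0, 0, 0], [0, 0, 0], [0, 0, 0], [0, 0, 0], [0, 0, 0], [0, 0, 0], [0, 0, 0], [0, 0, 0], [0, 0, 0]], "twist": [[0, 0, 0.14], [0, 0, 0.14], [0, 0, 0.14], [0, 0, 0.14], [0, 0, 0.14], [0, 0, 0.14], [0, 0, 0.14], [0, 0, 0.07], [0, 0, 0]]}}

```text
time_s: 1.85
position: [0.5208, -0.2351, 0.2602]
tcp_rot: [[0.964, 0.266, -0.013], [0.266, -0.964, 0.005], [-0.011, -0.008, -1.0]]
force: [-0.9, 0.2, 1.2]
opening: 1.0
```

Emit:
{"name": "carry_out", "arguments": {"grip": [1, 1, 1, 1, 1, 1, 1, 1], "slide": [[0, 0, 0], [0, 0, 0], [0, 0, 0], [0, 0, 0], [0, 0, 0], [0, 0, 0], [0, 0, 0], [0, 0, 0]], "twist": [[0, 0.14, 0], [0, 0.14, 0], [0, 0.14, 0], [0, 0.14, 0], [0, 0.14, 0], [0, 0.14, 0], [0, 0.06, 0], [0, 0, 0]]}}

```text
time_s: 2.65
position: [0.5233, -0.234, 0.2605]
tcp_rot: [[0.617, 0.281, 0.735], [0.183, -0.96, 0.213], [0.765, 0.003, -0.644]]
force: [-0.3, 0.3, -0.2]
opening: 1.001
```

```bash
cat > plan.py <<'E'
from fit import *
from scipy.spatial.transform import Rotation as Ro
MOUTH=np.array([.6697,-.2101,.036]);YAW=np.radians(198.76)
def grasp(xc):  # TCP pose with TCP at coupling x = xc
    C=Rst(YAW); R=np.stack([C[:,2],C[:,1],-C[:,0]],1)  # x=coupling z, y=coupling y, z=-a
    return R,MOUTH+C[:,0]*xc
def delta(s,R,p):
    Rs=s["tcp_rot"]; return (Rs.T@(p-s["position"])*1000).round(1), Ro.from_matrix(Rs.T@R).as_rotvec().round(3)
E
python3 - <<'E'
from plan import *
s=bot.read_state(); print(s["position"],s["joint_positions"].round(1),s["force"].round(1))
R,p=grasp(.16); print(np.linalg.det(R),p,delta(s,R,p))
c=bot.capture("wrist"); cv2.imwrite("pics/w1.png",c["color"][:,:,::-1])
E
```

```text
[ 0.52328939 -0.23401126  0.26051379] [-64.3  18.4 114.6  63.   57.9 -31.8] [-0.3  0.3 -0.2]
0.9999999999999997 [ 0.5503165  -0.25064848  0.13450584] (array([-82.8,  23.2,  97.4]), array([ 0.035,  0.036, -0.025]))
```

View pics/w1.png

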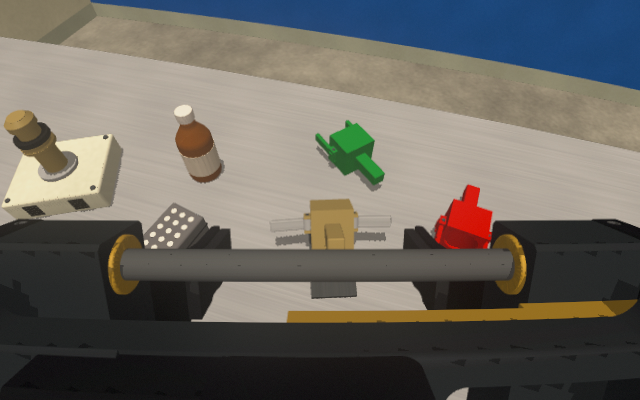

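The wrist view shows the coupling centred between the fingers: collar at (332,210), tail at (335,235) pointing at the gripper. I'll move to the pre-grasp pose.

Emit:
{"name": "carry_out", "arguments": {"grip": [1, 1, 1, 1, 1], "slide": [[-30, 8, 25], [-30, 8, 25], [-23, 7, 25], [0, 0, 20], [0, 0, 0]], "twist": [[0.035, 0.036, -0.025], [0, 0, 0], [0, 0, 0], [0, 0, 0], [0, 0, 0]]}}

```text
time_s: 3.2
position: [0.5584, -0.2554, 0.1379]
tcp_rot: [[0.577, 0.332, 0.746], [0.224, -0.943, 0.246], [0.785, 0.025, -0.618]]
force: [-0.1, 0.4, -0.1]
opening: 1.001
```

Run:
```python
from plan import *
s=bot.read_state(); print(s["position"],s["joint_positions"].round(1),s["force"].round(1))
R,p=grasp(.16); print(p,delta(s,R,p))
c=bot.capture("wrist"); cv2.imwrite("pics/w2.png",c["color"][:,:,::-1])
X=cloud(c,s); m=brass(c)
k=m&(np.abs(X[...,0]-.66)<.1)&(np.abs(X[...,1]+.22)<.08)&(X[...,2]>.02)
P=X[k];print(len(P),P.min(0),P.max(0))
def f(p): return coup_sdf((P-np.array([p[0],p[1],.036]))@Rst(p[2]))
r=least_squares(f,[*MOUTH[:2],YAW],loss='soft_l1',f_scale=.002);print(r.x[:2],np.degrees(r.x[2]),np.std(f(r.x)))
```

```text
[ 0.55841287 -0.25535166  0.13793029] [-62.5  36.3 114.3  76.   53.1 -54.6] [-0.1  0.4 -0.1]
[ 0.5503165  -0.25064848  0.13450584] (array([-6.3, -7.2, -2.8]), array([0.007, 0.004, 0.026]))
3749 [ 0.58817537 -0.25286624  0.04135367] [ 0.69423254 -0.17766835  0.10549063]
[ 0.67080104 -0.21068546] 198.88065287503255 0.0012508196600701418
```

View pics/w2.png

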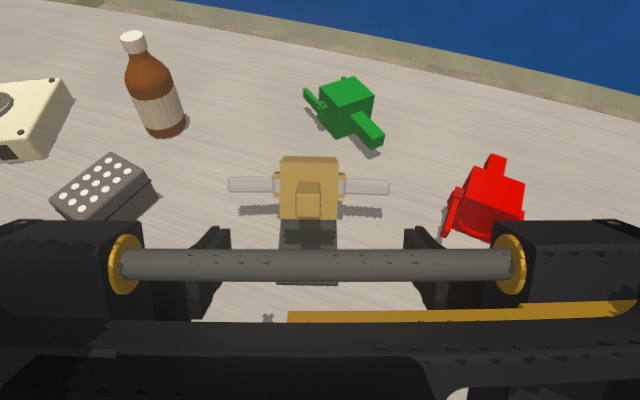

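The wrist view agrees with the earlier fit to about 1 mm: collar at (308,185), arms straight out. I'll correct the offset and advance.

Emit:
{"name": "carry_out", "arguments": {"grip": [1, 1, 1, 1, 1], "slide": [[-6, -7, -3], [0, 0, 20], [0, 0, 20], [0, 0, 20], [0, 0, 0]], "twist": [[0.007, 0.004, 0.026], [0, 0, 0], [0, 0, 0], [0, 0, 0], [0, 0, 0]]}}

```text
time_s: 3.75
position: [0.5952, -0.2373, 0.1035]
tcp_rot: [[0.579, 0.322, 0.749], [0.205, -0.947, 0.249], [0.789, 0.009, -0.615]]
force: [0.4, 0.8, -0.1]
opening: 0.999
```

```bash
sed -i 's/^MOUTH=.*/MOUTH=np.array([.6702,-.2103,.036]);YAW=np.radians(198.8)/' plan.py
python3 - <<'E'
from plan import *
s=bot.read_state(); print(s["position"],s["joint_positions"].round(1),s["force"].round(1))
R,p=grasp(.10); print(delta(s,R,p)); R,p=grasp(.058); print(delta(s,R,p))
E
```

```text
[ 0.5952322  -0.23732411  0.1035247 ] [-57.4  41.1 113.2  83.1  50.4 -57.6] [ 0.4  0.8 -0.1]
(array([-4.2, -1.5,  4.3]), array([ 0.006, -0.001,  0.007]))
(array([-4.2, -1.7, 46.3]), array([ 0.006, -0.001,  0.007]))
```

Emit:
{"name": "carry_out", "arguments": {"grip": [1, 1, 1, 1], "slide": [[-4, -2, 15], [-2, 0, 15], [-1, 0, 13], [0, 0, 2]], "twist": [[0.006, 0, 0.007], [0, 0, 0], [0, 0, 0], [0, 0, 0]]}}

```text
time_s: 4.15
position: [0.6246, -0.2268, 0.0718]
tcp_rot: [[0.581, 0.32, 0.749], [0.199, -0.947, 0.251], [0.789, 0.003, -0.614]]
force: [0.0, -0.0, 0.3]
opening: 1.002
```

Run:
```python
from plan import *
s=bot.read_state(); print(s["position"],s["joint_positions"].round(1),s["force"].round(1))
R,p=grasp(.058); print(delta(s,R,p))
c=bot.capture("side"); cv2.imwrite("pics/s3.png",cv2.resize(c["color"][130:330,220:540,::-1],(800,500)))
```

```text
[ 0.62455181 -0.22678436  0.07175331] [-53.7  45.4 111.2  88.2  48.8 -60. ] [ 0.  -0.   0.3]
(array([ 1.7, -0.9,  2.3]), array([ 0.004, -0.002,  0.001]))
```

View pics/s3.png

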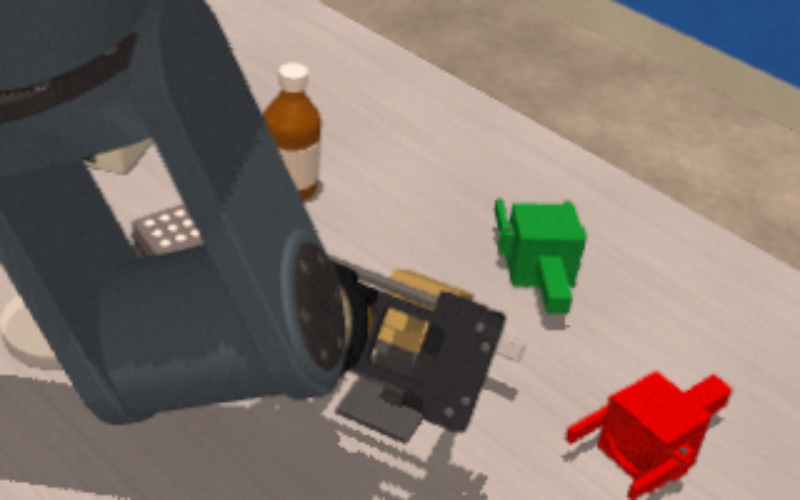

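The side view shows the tail between the fingers at (400,330) with the fingers clear of the collar. I'll close the gripper.

Emit:
{"name": "carry_out", "arguments": {"grip": [-1, -1, -1, -1, -1, -1, -1, -1], "slide": [[2, -1, 2], [0, 0, 0], [0, 0, 0], [0, 0, 0], [0, 0, 0], [0, 0, 0], [0, 0, 0], [0, 0, 0]], "twist": [[0.004, -0.002, 0], [0, 0, 0], [0, 0, 0], [0, 0, 0], [0, 0, 0], [0, 0, 0], [0, 0, 0], [0, 0, 0]]}}

```text
time_s: 5.0
position: [0.6263, -0.226, 0.0739]
tcp_rot: [[0.582, 0.322, 0.747], [0.2, -0.947, 0.253], [0.789, 0.002, -0.615]]
force: [0.2, -0.5, -0.4]
opening: 0.354
```

Run:
```python
from plan import *
s=bot.read_state(); print(s["position"],s["joint_positions"].round(1),s["force"].round(1),s["moment"].round(2),s["opening"])
R,p=grasp(.058); print(delta(s,R,p))
```

```text
[ 0.62631782 -0.22603163  0.07385264] [-53.5  45.1 110.9  87.7  48.7 -59.1] [ 0.2 -0.5 -0.4] [-0.1   0.51  0.01] 0.35429119404904946
(array([-1.1, -0.8,  2. ]), array([ 0.001, -0.001,  0.002]))
```

Emit:
{"name": "carry_out", "arguments": {"grip": [-1, -1, -1, -1, -1], "slide": [[0, 0, 0], [0, 0, 0], [0, 0, 0], [0, 0, 0], [0, 0, 0]], "twist": [[0, 0, 0], [0, 0, 0], [0, 0, 0], [0, 0, 0], [0, 0, 0]]}}

```text
time_s: 5.5
position: [0.6262, -0.2257, 0.0738]
tcp_rot: [[0.582, 0.322, 0.747], [0.2, -0.947, 0.253], [0.789, 0.002, -0.615]]
force: [-0.5, 1.4, 0.2]
opening: 0.203
```

Emit:
{"name": "carry_out", "arguments": {"grip": [-1, -1, -1, -1, -1, -1], "slide": [[8, 0, -6], [8, 0, -6], [16, 0, -12], [16, 0, -12], [24, 0, -18], [0, 0, 0]], "twist": [[0, 0, 0], [0, 0, 0], [0, 0, 0], [0, 0, 0], [0, 0, 0], [0, 0, 0]]}}

```text
time_s: 6.1
position: [0.6274, -0.2243, 0.1672]
tcp_rot: [[0.585, 0.322, 0.744], [0.198, -0.947, 0.254], [0.787, -0.002, -0.617]]
force: [-0.1, 0.1, 0.4]
opening: 0.004
```

Run:
```python
from plan import *
s=bot.read_state(); print(s["position"],s["joint_positions"].round(1),s["force"].round(1),s["moment"].round(2),s["opening"])
c=bot.capture("side"); cv2.imwrite("pics/s4.png",cv2.resize(c["color"][100:330,180:540,::-1],(780,500)))
c=bot.capture("scene"); cv2.imwrite("pics/sc4.png",cv2.resize(c["color"][80:300,160:510,::-1],(795,500)))
```

```text
[ 0.62737858 -0.22425131  0.16720777] [-53.2  34.  109.2  76.8  50.3 -42.1] [-0.1  0.1  0.4] [-0.15  0.54  0.07] 0.003587656614155104
```

View pics/s4.png

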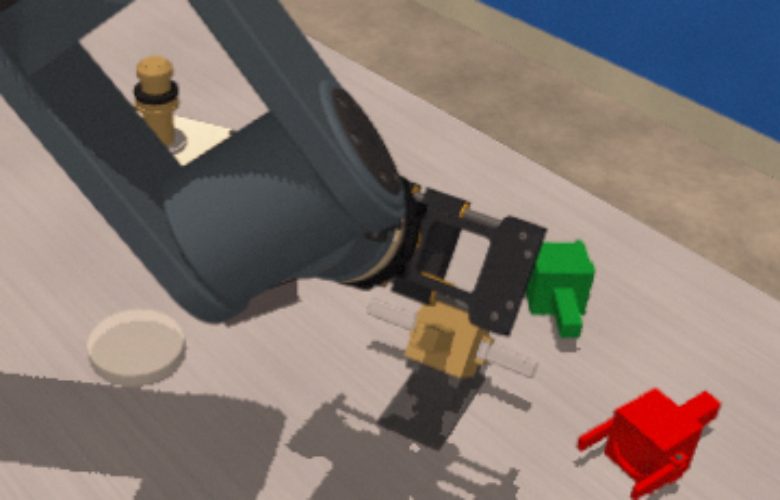

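View pics/sc4.png

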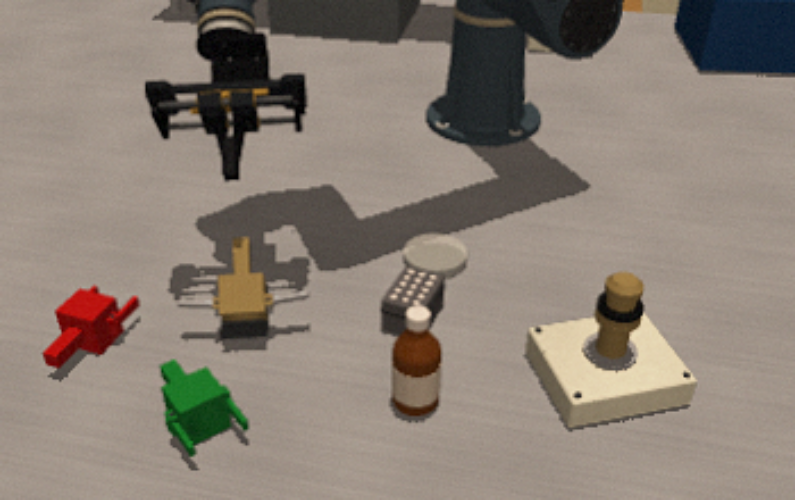

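The grasp missed. The fingers shut fully and the coupling still lies on the stand at (445,335) in the side crop. I'll re-measure it before trying again.

```bash
cat > refit.py <<'E'
from plan import *
def refit(names=("scene","side","wrist"),tilt=38):
    Ps=[]
    for n in names:
        s=bot.read_state(); c=bot.capture(n); X=cloud(c,s); m=brass(c)
        k=m&(np.abs(X[...,0]-.66)<.1)&(np.abs(X[...,1]+.22)<.08)&(X[...,2]>.015)&(X[...,2]<.125)
        P=X[k]
        if len(P)<50: print(n,len(P)); continue
        def f(p): return coup_sdf((P-p[:3])@Rst(p[3],p[4]))
        r=least_squares(f,[*MOUTH,YAW,np.radians(38)],loss='soft_l1',f_scale=.002)
        print(n,len(P),r.x[:3].round(4),np.degrees(r.x[3:]).round(2),np.std(f(r.x)).round(4))
E
python3 - <<'E'
from refit import *
refit()
s=bot.read_state();c=bot.capture("wrist"); cv2.imwrite("pics/w5.png",c["color"][:,:,::-1])
E
```

```text
scene 550 [ 0.6682 -0.2076  0.0361] [199.29  38.59] 0.0021
side 817 [ 0.6681 -0.2065  0.0357] [198.7   38.46] 0.0017
wrist 54 [ 0.6738 -0.2152  0.0375] [199.71  36.84] 0.0003
```

View pics/w5.png

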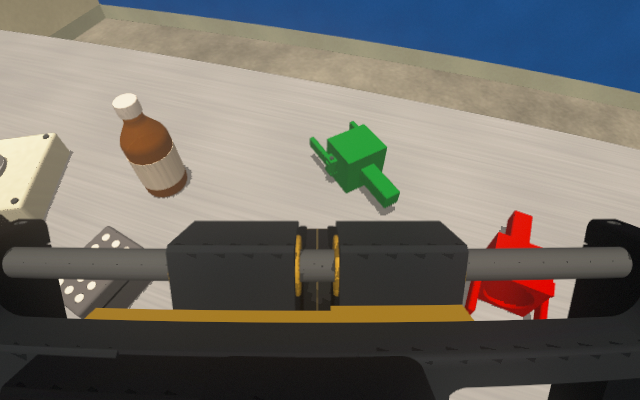

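Emit:
{"name": "carry_out", "arguments": {"grip": [0.2, 0.2, 0.2, 0.2, 0.2, 0.2], "slide": [[0, 0, -30], [0, 0, -25], [0, 0, 0], [0, 0, 0], [0, 0, 0], [0, 0, 0]], "twist": [[0, 0, 0], [0, 0, 0], [0, 0, 0], [0, 0, 0], [0, 0, 0], [0, 0, 0]]}}

```text
time_s: 7.0
position: [0.5834, -0.2352, 0.1905]
tcp_rot: [[0.595, 0.323, 0.736], [0.185, -0.946, 0.265], [0.782, -0.021, -0.623]]
force: [-0.1, 0.1, -0.7]
opening: 0.464
```

Run:
```python
from refit import *
refit()
s=bot.read_state();print(s["position"],s["opening"]);c=bot.capture("wrist"); cv2.imwrite("pics/w6.png",c["color"][:,:,::-1])
```

```text
scene 550 [ 0.6685 -0.2079  0.0361] [198.81  38.46] 0.0021
side 500 [ 0.6683 -0.2069  0.0356] [198.33  38.57] 0.0018
wrist 2256 [ 0.669  -0.2074  0.0353] [198.94  38.81] 0.0014
[ 0.58340191 -0.23522068  0.19078302] 0.5665500802970187
```

View pics/w6.png

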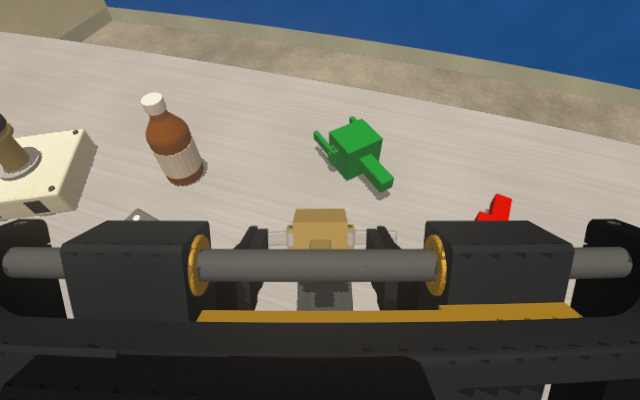

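```bash
sed -i 's/^MOUTH=.*/MOUTH=np.array([.6686,-.2074,.036]);YAW=np.radians(198.8)/' plan.py
python3 - <<'E'
from plan import *
s=bot.read_state()
R,p=grasp(.11); print(delta(s,R,p)); R,p=grasp(.056); print(delta(s,R,p))
E
```

```text
(array([-66.3,   2.9,  56.6]), array([-0.013,  0.01 , -0.016]))
(array([-65.7,   3.6, 110.6]), array([-0.013,  0.01 , -0.016]))
```

Emit:
{"name": "carry_out", "arguments": {"grip": [0.2, 0.2, 0.2, 0.2, 0.2], "slide": [[-30, 3, 5], [-30, 0, 10], [-6, 0, 20], [0, 0, 15], [0, 0, 0]], "twist": [[-0.013, 0.01, -0.016], [0, 0, 0], [0, 0, 0], [0, 0, 0], [0, 0, 0]]}}

```text
time_s: 7.7
position: [0.5844, -0.2402, 0.106]
tcp_rot: [[0.581, 0.323, 0.748], [0.203, -0.947, 0.251], [0.788, 0.006, -0.615]]
force: [-0.8, 0.2, 1.0]
opening: 0.596
```

Run:
```python
from plan import *
s=bot.read_state(); print(s["opening"],s["force"])
R,p=grasp(.11); print(delta(s,R,p)); R,p=grasp(.056); print(delta(s,R,p))
```

```text
0.5957114116181095 [-0.84278137  0.19335188  0.98851089]
(array([ 0.5, -4. ,  4.2]), array([ 0.004, -0.001,  0.005]))
(array([ 0.4, -4.2, 58.2]), array([ 0.004, -0.001,  0.005]))
```

Emit:
{"name": "carry_out", "arguments": {"grip": [0.2, 0.2, 0.2, 0.2, 0.2], "slide": [[0, -4, 10], [0, 0, 18], [0, 0, 18], [0, 0, 12], [0, 0, 0]], "twist": [[0.004, 0, 0.005], [0, 0, 0], [0, 0, 0], [0, 0, 0], [0, 0, 0]]}}

```text
time_s: 8.2
position: [0.6289, -0.2211, 0.0707]
tcp_rot: [[0.58, 0.323, 0.748], [0.2, -0.946, 0.253], [0.789, 0.003, -0.614]]
force: [-0.2, 0.2, -0.4]
opening: 0.601
```

Run:
```python
from plan import *
s=bot.read_state(); print(s["opening"],s["force"])
R,p=grasp(.056); print(delta(s,R,p))
```

```text
0.601245250633572 [-0.22939398  0.19121256 -0.3731103 ]
(array([-1.4, -0.2, -1.5]), array([ 0.001, -0.002,  0.002]))
```

Emit:
{"name": "carry_out", "arguments": {"grip": [-1, -1, -1, -1, -1], "slide": [[-1, 0, -1], [0, 0, 0], [0, 0, 0], [0, 0, 0], [0, 0, 0]], "twist": [[0, 0, 0], [0, 0, 0], [0, 0, 0], [0, 0, 0], [0, 0, 0]]}}

```text
time_s: 8.7
position: [0.6267, -0.2224, 0.0723]
tcp_rot: [[0.58, 0.322, 0.749], [0.2, -0.947, 0.252], [0.79, 0.004, -0.613]]
force: [-1.4, 0.7, 0.5]
opening: 0.227
```

Emit:
{"name": "carry_out", "arguments": {"grip": [-1, -1], "slide": [[0, 0, 0], [0, 0, 0]], "twist": [[0, 0, 0], [0, 0, 0]]}}

```text
time_s: 8.9
position: [0.6264, -0.2225, 0.0722]
tcp_rot: [[0.58, 0.322, 0.748], [0.201, -0.947, 0.252], [0.789, 0.004, -0.614]]
force: [1.9, 0.7, -2.2]
opening: 0.218
```

Emit:
{"name": "carry_out", "arguments": {"grip": [-1, -1, -1], "slide": [[0, 0, 0], [0, 0, 0], [0, 0, 0]], "twist": [[0, 0, 0], [0, 0, 0], [0, 0, 0]]}}

```text
time_s: 9.2
position: [0.6265, -0.2223, 0.0723]
tcp_rot: [[0.58, 0.322, 0.749], [0.2, -0.947, 0.252], [0.79, 0.004, -0.613]]
force: [0.2, 0.7, 0.4]
opening: 0.218
```

Run:
```python
from plan import *
s=bot.read_state(); print(s["opening"],s["force"])
R,p=grasp(.056); print(delta(s,R,p))
```

```text
0.21841633127517712 [0.24218734 0.70092314 0.37303951]
(array([-1.1, -0.6,  1.5]), array([ 0.003, -0.003,  0.003]))
```

Emit:
{"name": "carry_out", "arguments": {"grip": [-1, -1, -1], "slide": [[4, 0, -3], [4, 0, -3], [4, 0, -3]], "twist": [[0, 0, 0], [0, 0, 0], [0, 0, 0]]}}

```text
time_s: 9.5
position: [0.625, -0.2221, 0.0852]
tcp_rot: [[0.585, 0.322, 0.744], [0.201, -0.947, 0.251], [0.786, 0.002, -0.619]]
force: [-0.8, 0.8, -2.8]
opening: 0.219
```

Run:
```python
from plan import *
s=bot.read_state(); print(s["opening"],s["force"],s["moment"],s["position"])
c=bot.capture("side"); cv2.imwrite("pics/s7.png",cv2.resize(c["color"][180:330,280:520,::-1],(800,500)))
```

```text
0.218870640910058 [-0.75057789  0.84845679 -2.79797145] [-0.31717342  1.16718041  0.04190684] [ 0.62503972 -0.22213431  0.0851828 ]
```

View pics/s7.png

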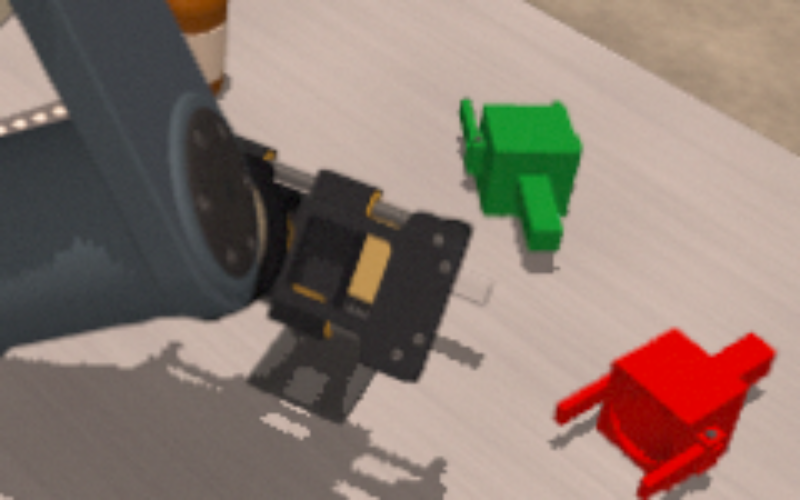

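Emit:
{"name": "carry_out", "arguments": {"grip": [-1, -1, -1, -1, -1, -1, -1, -1, -1, -1], "slide": [[6, 0, -5], [6, 0, -5], [8, 0, -6], [8, 0, -6], [8, 0, -6], [8, 0, -6], [8, 0, -6], [8, 0, -6], [8, 0, -6], [0, 0, 0]], "twist": [[0, 0, 0], [0, 0, 0], [0, 0, 0], [0, 0, 0], [0, 0, 0], [0, 0, 0], [0, 0, 0], [0, 0, 0], [0, 0, 0], [0, 0, 0]]}}

```text
time_s: 10.55
position: [0.6239, -0.2192, 0.1794]
tcp_rot: [[0.586, 0.325, 0.742], [0.204, -0.946, 0.253], [0.784, 0.003, -0.62]]
force: [1.3, 0.1, -3.7]
opening: 0.217
```

Run:
```python
from plan import *
s=bot.read_state(); print(s["opening"],s["force"],s["moment"],s["position"])
c=bot.capture("side"); cv2.imwrite("pics/s8.png",cv2.resize(c["color"][150:310,260:516,::-1],(800,500)))
c=bot.capture("scene"); cv2.imwrite("pics/sc8.png",cv2.resize(c["color"][120:300,180:468,::-1],(800,500)))
```

```text
0.21682174839593182 [ 1.25427155  0.13750669 -3.68862533] [-0.37950721  1.1855307  -0.05995004] [ 0.62391668 -0.21917492  0.17939151]
```

View pics/s8.png

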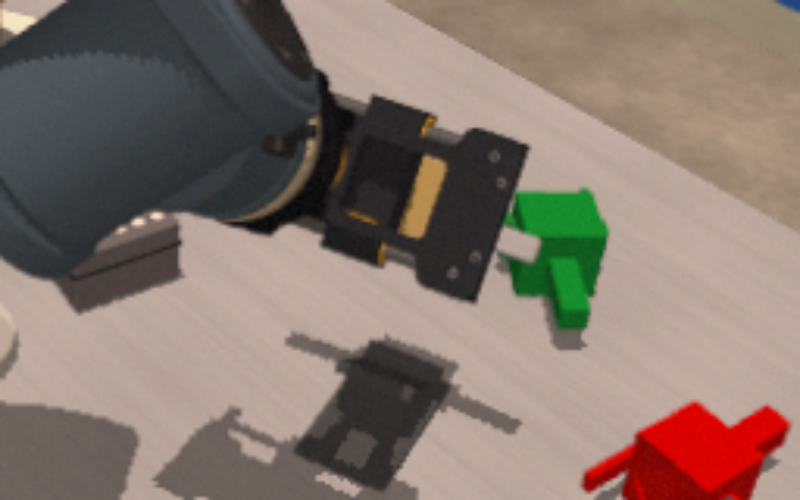

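View pics/sc8.png

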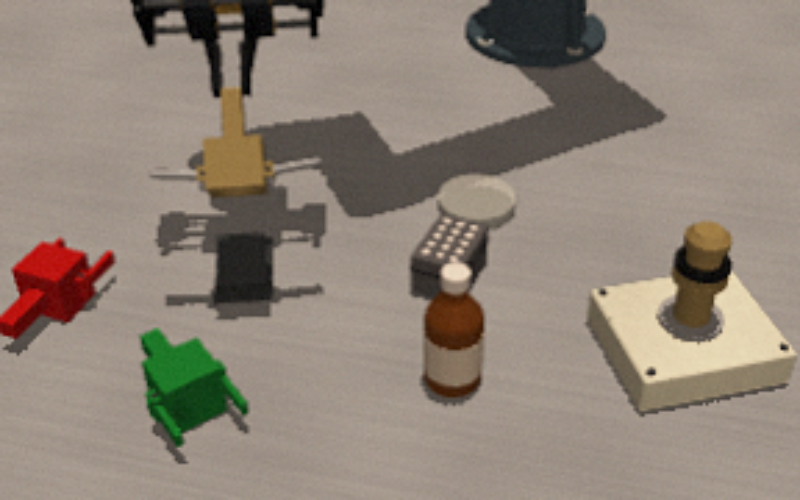

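```bash
cat > held.py <<'E'
from plan import *
def held(names=("scene","side"),p0=None,lo=None,save=None,quiet=False):
    """fit coupling in tool frame: params xc (TCP's coupling x), dx,dy, rotvec"""
    out={}
    for n in names:
        s=bot.read_state(); c=bot.capture(n); X=cloud(c,s); m=brass(c)
        Rs=s["tcp_rot"]; T=(X-s["position"])@Rs
        k=m&(np.abs(T[...,0])<.06)&(np.abs(T[...,1])<.05)&(T[...,2]>-.045)&(T[...,2]<.12)
        P=T[k]
        if len(P)<60: print(n,len(P)); continue
        best=None
        for x0 in (.056,.075,.095):
          def f(p):
            R=np.array([[0,0,1],[0,1,0],[-1,0,0.]])  # coupling axes in tool: x->-z, y->y, z->x
            R=Ro.from_rotvec(p[3:6]).as_matrix()@R
            return coup_sdf((P-np.array([p[1],p[2],0]))@R+np.array([p[0],0,0]))
          r=least_squares(f,[x0,0,0,0,0,0],loss='soft_l1',f_scale=.002)
          if best is None or r.cost<best.cost: best=r;sd=np.std(f(r.x))
        print(n,len(P),"xTCP,dx,dy mm",(best.x[:3]*1000).round(1),"rot",np.degrees(best.x[3:]).round(1),"sd",sd.round(4))
        out[n]=best.x
    return out
E
python3 - <<'E'
from held import *
held()
s=bot.read_state(); c=bot.capture("scene")
# project TCP & points
R=s["tcp_rot"];p=s["position"]
print(proj(c,np.array([p,p-R[:,2]*.019,p-R[:,2]*.07])))
cv2.imwrite("pics/sc9.png",cv2.resize(c["color"][140:220,220:320,::-1],(750,600),interpolation=cv2.INTER_NEAREST))
E
```

```text
scene 614 xTCP,dx,dy mm [56.7 -5.9 -0.3] rot [ 0.7 -7.1 -0.1] sd 0.0021
side 207 xTCP,dx,dy mm [58.6 -6.3 -1. ] rot [-3.9 -6.1 -3.5] sd 0.0013
[[263.45315855 166.61833959]
 [263.2265869  159.92049595]
 [262.63479374 142.28729386]]
```

View pics/sc9.png

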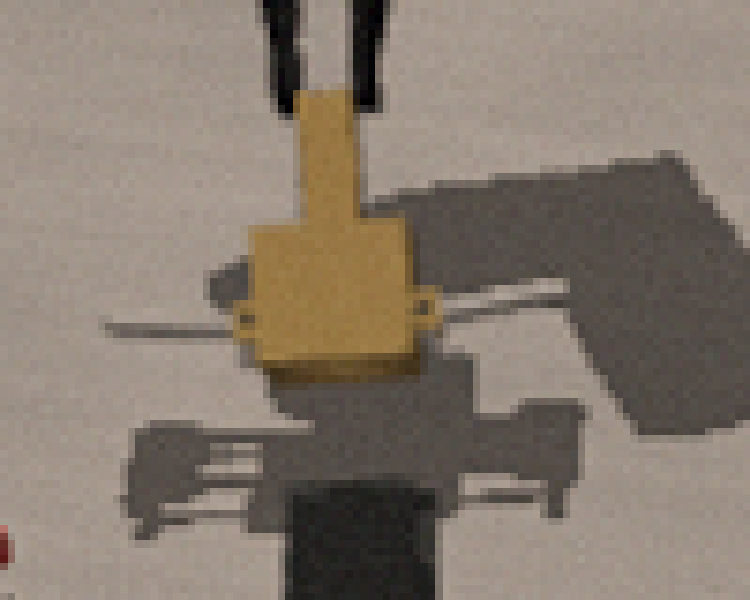

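Run:
```python
from plan import *
import pickle
s,d=pickle.load(open("c0.pkl","rb"))
R=s["tcp_rot"];p=s["position"]
pts=np.array([p,p-R[:,2]*.019,p+R[:,1]*.05,p-R[:,1]*.05])
for n in("scene","side"): print(n,proj(d[n],pts).round(0).tolist())
c=d["side"];cv2.imwrite("pics/a.png",cv2.resize(c["color"][60:180,230:390,::-1],(800,600),interpolation=cv2.INTER_NEAREST))
c=d["scene"];cv2.imwrite("pics/b.png",cv2.resize(c["color"][100:190,290:410,::-1],(800,600),interpolation=cv2.INTER_NEAREST))
```

```text
scene [[345.0, 175.0], [345.0, 169.0], [341.0, 186.0], [348.0, 165.0]]
side [[307.0, 155.0], [307.0, 147.0], [326.0, 147.0], [287.0, 163.0]]
```

View pics/a.png

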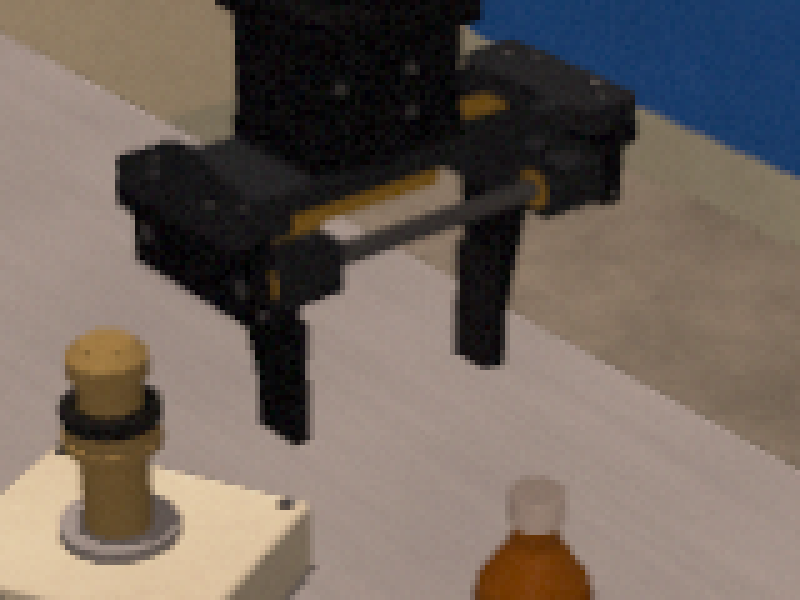

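View pics/b.png

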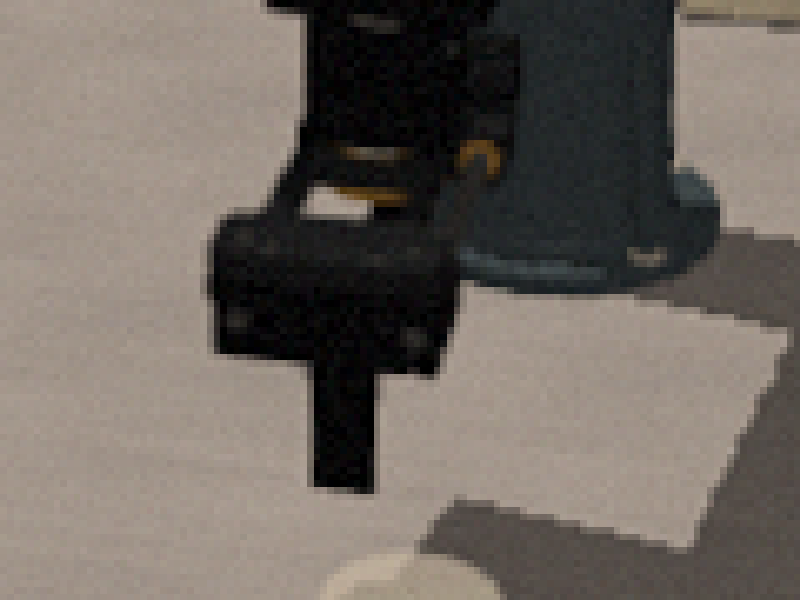

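Run:
```python
from plan import *
import pickle
s,d=pickle.load(open("c0.pkl","rb"))
for n in("scene","side"):
    X=cloud(d[n]); T=(X-s["position"])@s["tcp_rot"]
    k=(np.abs(T[...,0])<.05)&(np.abs(T[...,1])<.12)&(T[...,2]<.06)&(T[...,2]>-.2)
    P=T[k]; 
    for a in np.arange(-.12,.06,.01):
        q=P[(P[:,2]>a)&(P[:,2]<a+.01)]
        if len(q): print(n,a.round(3),len(q),q[:,:2].min(0).round(3),q[:,:2].max(0).round(3))
# now
s=bot.read_state(); X=cloud(bot.capture("scene")); T=(X-s["position"])@s["tcp_rot"]
k=(np.abs(T[...,0])<.03)&(np.abs(T[...,1])<.04)&(T[...,2]<.06)&(T[...,2]>-.1)
P=T[k]
for a in np.arange(-.12,.06,.01):
    q=P[(P[:,2]>a)&(P[:,2]<a+.01)]
    if len(q): print("now",a.round(3),len(q),q[:,:2].min(0).round(3),q[:,:2].max(0).round(3))
```

```text
scene -0.12 168 [-0.039 -0.077] [0.037 0.089]
scene -0.11 22 [-0.036 -0.05 ] [0.026 0.088]
scene -0.1 16 [-0.011 -0.05 ] [0.01  0.061]
scene -0.09 39 [-0.011  0.055] [0.01  0.061]
scene -0.08 31 [-0.011  0.052] [0.01  0.059]
scene -0.07 30 [-0.011  0.05 ] [0.01  0.056]
scene -0.06 40 [-0.012  0.049] [0.01  0.055]
scene -0.05 33 [-0.012  0.05 ] [0.01  0.057]
scene -0.04 5 [-0.009  0.048] [0.01  0.051]
scene 0.05 78 [0.006 0.088] [0.03  0.115]
side -0.12 282 [-0.04  -0.089] [0.036 0.086]
side -0.11 40 [-0.036 -0.087] [0.021 0.079]
side -0.1 70 [-0.014 -0.06 ] [0.009 0.06 ]
side -0.09 111 [-0.013 -0.06 ] [0.014 0.058]
side -0.08 91 [-0.013 -0.058] [0.01  0.056]
side -0.07 88 [-0.012 -0.056] [0.011 0.052]
side -0.06 88 [-0.014 -0.056] [0.01  0.051]
side -0.05 92 [-0.012 -0.055] [0.013 0.052]
side -0.04 11 [-0.01  -0.054] [0.012 0.045]
side 0.05 84 [0.006 0.085] [0.03 0.11]
now -0.1 38 [-0.007 -0.029] [0.015 0.024]
now -0.09 40 [-0.007 -0.026] [0.015 0.022]
now -0.08 37 [-0.003 -0.024] [0.015 0.019]
now -0.07 28 [-0.009 -0.022] [0.013 0.017]
now -0.06 31 [-0.006 -0.02 ] [0.012 0.017]
now -0.05 31 [-0.007 -0.02 ] [0.013 0.017]
now -0.04 45 [-0.014 -0.019] [0.011 0.017]
now -0.03 29 [ 0.004 -0.011] [0.01  0.008]
now -0.02 33 [-0.011 -0.012] [0.009 0.008]
now -0.01 29 [-0.007 -0.012] [0.008 0.006]
now -0.0 19 [-0.015 -0.026] [0.008 0.006]
now 0.01 53 [-0.013 -0.027] [0.023 0.023]
now 0.02 78 [-0.005 -0.027] [0.024 0.023]
now 0.03 101 [-0.009 -0.039] [0.02 0.04]
now 0.04 118 [-0.029 -0.039] [0.022 0.04 ]
now 0.05 125 [-0.03  -0.036] [0.019 0.033]
```

Measured finger geometry in the clouds shows the real fingertips sit about 36 mm behind the reported TCP. That explains the first miss, and it means only the last ~8 mm of the tail is held now. I'll turn the coupling upright gently.

Emit:
{"name": "carry_out", "arguments": {"grip": [-1, -1, -1, -1, -1, -1, -1, -1, -1, -1, -1, -1], "slide": [[0, 0, 0], [0, 0, 0], [0, 0, 0], [0, 0, 0], [0, 0, 0], [0, 0, 0], [0, 0, 0], [0, 0, 0], [0, 0, 0], [0, 0, 0], [0, 0, 0], [0, 0, 0]], "twist": [[0, -0.04, 0], [0, -0.07, 0], [0, -0.07, 0], [0, -0.07, 0], [0, -0.07, 0], [0, -0.07, 0], [0, -0.07, 0], [0, -0.07, 0], [0, -0.07, 0], [0, -0.07, 0], [0, -0.07, 0], [0, -0.04, 0]]}}

```text
time_s: 12.05
position: [0.6113, -0.2071, 0.165]
tcp_rot: [[0.946, 0.321, 0.053], [0.317, -0.946, 0.068], [0.072, -0.048, -0.996]]
force: [0.2, -0.1, -4.1]
opening: 0.22
```

Run:
```python
from held import *
s=bot.read_state(); print(s["opening"],s["force"],s["position"],s["tcp_rot"].round(3))
held()
c=bot.capture("side"); cv2.imwrite("pics/s10.png",cv2.resize(c["color"][100:300,240:560,::-1],(800,500)))
```

```text
0.219830013917812 [ 0.17065535 -0.1337586  -4.0949203 ] [ 0.6113112  -0.20714174  0.164988  ] [[ 0.946  0.321  0.053]
 [ 0.317 -0.946  0.068]
 [ 0.072 -0.048 -0.996]]
scene 624 xTCP,dx,dy mm [58.6 -4.   0.7] rot [ 0.7 -4.  -0.4] sd 0.0016
side 1569 xTCP,dx,dy mm [58.2 -5.2 -1.1] rot [ 0.1 -4.9 -0.2] sd 0.0013
```

View pics/s10.png

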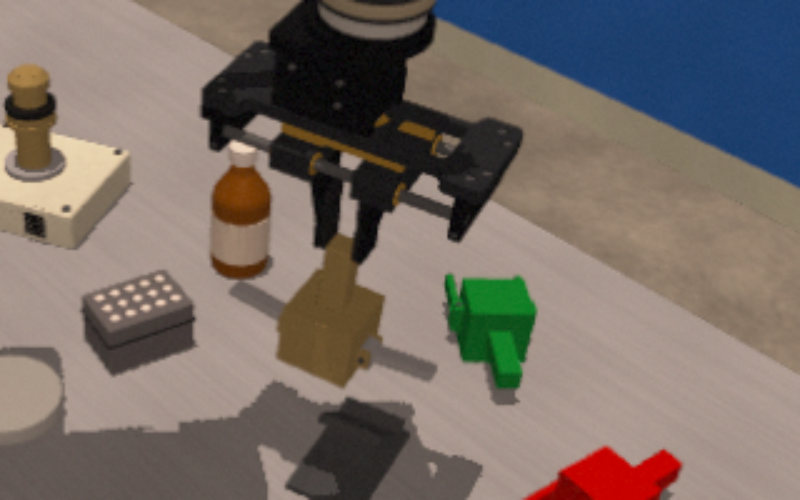

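Emit:
{"name": "carry_out", "arguments": {"grip": [-1, -1, -1, -1, -1, -1, -1, -1, -1, -1, -1, -1], "slide": [[-5, -2, 0], [-10, -4, 0], [-12, -5, 0], [-12, -5, 0], [-12, -5, 0], [-12, -5, 0], [-12, -5, 0], [-12, -5, 0], [-12, -5, 0], [-12, -5, 0], [-8, -3, 0], [-3, 0, 0]], "twist": [[-0.024, 0, 0], [-0.024, 0, 0], [0, 0, 0], [0, 0, 0], [0, 0, 0], [0, 0, 0], [0, 0, 0], [0, 0, 0], [0, 0, 0], [0, 0, 0], [0, 0, 0], [0, 0, 0]]}}

```text
time_s: 13.4
position: [0.4617, -0.1919, 0.1504]
tcp_rot: [[0.951, 0.304, 0.061], [0.302, -0.952, 0.049], [0.073, -0.028, -0.997]]
force: [-0.3, -0.5, -3.3]
opening: 0.221
```

Run:
```python
from held import *
s=bot.read_state(); print(s["opening"],s["force"],s["position"],s["tcp_rot"].round(3),s["joint_positions"].round(0))
o=held()
for n,p in o.items():
    R=s["tcp_rot"]@Ro.from_rotvec(p[3:6]).as_matrix()@np.array([[0,0,1],[0,1,0],[-1,0,0.]])
    m=s["position"]+s["tcp_rot"]@np.array([p[1],p[2],0])-R[:,0]*p[0]
    print(n,"mouth",m.round(4),"axis",R[:,0].round(3),"y",R[:,1].round(3))
```

```text
0.22095379286457278 [-0.32356868 -0.50922001 -3.28779764] [ 0.46171263 -0.19192386  0.15041981] [[ 0.951  0.304  0.061]
 [ 0.302 -0.952  0.049]
 [ 0.073 -0.028 -0.997]] [-39.  23. 104.   6.  53.  31.]
scene 483 xTCP,dx,dy mm [58.3 -4.7 -0.1] rot [ 0.6 -4.4 -0.2] sd 0.0018
side 1758 xTCP,dx,dy mm [58.1 -5.  -1.1] rot [ 0.4 -4.  -0.4] sd 0.0014
scene mouth [ 0.4564 -0.1912  0.0919] axis [ 0.014 -0.035  0.999] y [ 0.308 -0.951 -0.038]
side mouth [ 0.4563 -0.1904  0.092 ] axis [ 0.007 -0.035  0.999] y [ 0.311 -0.95  -0.036]
```

Emit:
{"name": "carry_out", "arguments": {"grip": [-1, -1, -1, -1, -1, -1, -1, -1], "slide": [[0, 0, 5], [0, 0, 10], [0, 0, 12], [0, 0, 12], [0, 0, 12], [0, 0, 12], [0, 0, 6], [0, 0, 0]], "twist": [[-0.02, 0, 0], [-0.015, 0, 0], [0, 0, 0], [0, 0, 0], [0, 0, 0], [0, 0, 0], [0, 0, 0], [0, 0, 0]]}}

```text
time_s: 14.3
position: [0.4773, -0.1958, 0.0815]
tcp_rot: [[0.95, 0.299, 0.087], [0.3, -0.954, 0.008], [0.085, 0.018, -0.996]]
force: [0.1, 0.1, -4.6]
opening: 0.214
```

```bash
cat >> held.py <<'E'
def rep():
    s=bot.read_state(); print("op",s["opening"].round(3),"F",s["force"].round(1),s["position"].round(4),s["tcp_rot"].round(3).tolist())
    o=held()
    for n,p in o.items():
        R=s["tcp_rot"]@Ro.from_rotvec(p[3:6]).as_matrix()@np.array([[0,0,1],[0,1,0],[-1,0,0.]])
        m=s["position"]+s["tcp_rot"]@np.array([p[1],p[2],0])-R[:,0]*p[0]
        print(n,"mouth",m.round(4),"axis",R[:,0].round(3),"y",R[:,1].round(3))
E
python3 -c "
from held import *
rep()"
```

```text
Traceback (most recent call last):
  File "held.py", line 23, in rep
    s=bot.read_state(); print("op",s["opening"].round(3),"F",s["force"].round(1),s["position"].round(4),s["tcp_rot"].round(3).tolist())
                                   ^^^^^^^^^^^^^^^^^^
AttributeError: 'float' object has no attribute 'round'
```

```bash
sed -i 's/s\["opening"\].round(3)/round(s["opening"],3)/' held.py
python3 -c "
from held import *
rep()"
```

```text
op 0.214 F [ 0.1  0.1 -4.6] [ 0.4773 -0.1958  0.0815] [[0.95, 0.299, 0.087], [0.3, -0.954, 0.008], [0.085, 0.018, -0.996]]
scene 469 xTCP,dx,dy mm [58.6 -4.5 -1.8] rot [-1.1 -4.1  0.2] sd 0.0039
side 1556 xTCP,dx,dy mm [57.5 -4.6 -1.3] rot [ 0.5 -4.   0.1] sd 0.0035
scene mouth [ 0.4739 -0.1973  0.0226] axis [-0.023  0.032  0.999] y [ 0.295 -0.955  0.037]
side mouth [ 0.4735 -0.1962  0.0236] axis [-0.017  0.005  1.   ] y [ 0.298 -0.954  0.01 ]
```

Emit:
{"name": "carry_out", "arguments": {"grip": [-1, -1, -1, -1], "slide": [[0, 0, 6], [0, 0, 6], [0, 0, 5], [0, 0, 2]], "twist": [[0, -0.015, 0], [0, 0, 0], [0, 0, 0], [0, 0, 0]]}}

```text
time_s: 14.8
position: [0.4809, -0.1971, 0.0638]
tcp_rot: [[0.951, 0.299, 0.076], [0.3, -0.954, -0.0], [0.073, 0.023, -0.997]]
force: [0.5, -0.5, -3.7]
opening: 0.219
```

```bash
python3 -c "
from held import *
rep()"
```

```text
op 0.219 F [ 0.5 -0.5 -3.7] [ 0.4809 -0.1971  0.0638] [[0.951, 0.299, 0.076], [0.3, -0.954, -0.0], [0.073, 0.023, -0.997]]
scene 464 xTCP,dx,dy mm [58.4 -4.3  0. ] rot [ 1.1 -5.2 -0.3] sd 0.002
side 1533 xTCP,dx,dy mm [57.5 -4.6 -1.4] rot [ 0.3 -4.1  0.4] sd 0.002
scene mouth [ 0.4758 -0.199   0.0051] axis [0.017 0.01  1.   ] y [ 0.305 -0.952  0.004]
side mouth [ 0.4764 -0.1981  0.0059] axis [-0.006  0.016  1.   ] y [ 0.292 -0.956  0.017]
```

Emit:
{"name": "carry_out", "arguments": {"grip": [-1, -1, -1, -1], "slide": [[0, 0, 2], [0, 0, 2], [0, 0, 1], [0, 0, 1]], "twist": [[0.012, 0, 0], [0, 0, 0], [0, 0, 0], [0, 0, 0]]}}

```text
time_s: 15.3
position: [0.481, -0.1972, 0.0587]
tcp_rot: [[0.951, 0.3, 0.072], [0.3, -0.954, 0.012], [0.072, 0.01, -0.997]]
force: [-4.7, 1.1, 13.5]
opening: 0.219
```

```bash
python3 -c "
from held import *
rep()
c=bot.capture('side'); cv2.imwrite('pics/s11.png',cv2.resize(c['color'][130:330,180:500,::-1],(800,500)))"
```

```text
op 0.219 F [-4.7  1.1 13.5] [ 0.481  -0.1972  0.0587] [[0.951, 0.3, 0.072], [0.3, -0.954, 0.012], [0.072, 0.01, -0.997]]
scene 462 xTCP,dx,dy mm [57.9 -4.7  0.1] rot [ 1.4 -4.2 -1.1] sd 0.0019
side 1517 xTCP,dx,dy mm [57.5 -4.6 -1.3] rot [ 0.3 -4.1  0.3] sd 0.002
scene mouth [ 0.4763 -0.198   0.0005] axis [ 0.005 -0.012  1.   ] y [ 0.318 -0.948 -0.013]
side mouth [ 0.4763 -0.1975  0.0008] axis [-0.002  0.004  1.   ] y [ 0.295 -0.955  0.004]
```

View pics/s11.png

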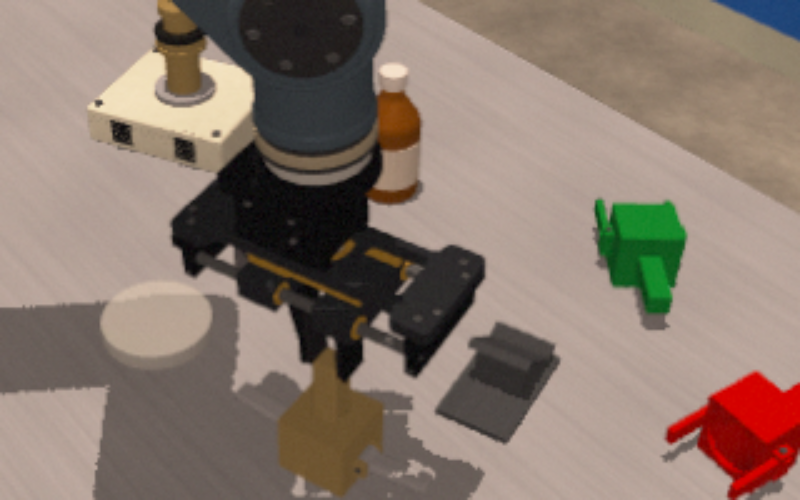

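Emit:
{"name": "carry_out", "arguments": {"grip": [-1, -0.5, -0.2, 0, 0.2, 0.2, 0.2, 0.2], "slide": [[0, 0, -0.5], [0, 0, 0], [0, 0, 0], [0, 0, 0], [0, 0, 0], [0, 0, 0], [0, 0, 0], [0, 0, 0]], "twist": [[0, 0, 0], [0, 0, 0], [0, 0, 0], [0, 0, 0], [0, 0, 0], [0, 0, 0], [0, 0, 0], [0, 0, 0]]}}

```text
time_s: 16.25
position: [0.4835, -0.1989, 0.0608]
tcp_rot: [[0.951, 0.3, 0.078], [0.3, -0.954, 0.008], [0.077, 0.016, -0.997]]
force: [-0.7, 0.7, 0.3]
opening: 0.586
```

```bash
python3 -c "
from held import *
rep()"
```

```text
op 0.586 F [-0.7  0.7  0.3] [ 0.4835 -0.1989  0.0608] [[0.951, 0.3, 0.078], [0.3, -0.954, 0.008], [0.077, 0.016, -0.997]]
scene 456 xTCP,dx,dy mm [60.1 -6.1 -2.1] rot [ 1.1 -4.4 -0.2] sd 0.0021
side 1555 xTCP,dx,dy mm [59.5 -6.3 -3.3] rot [ 0.4 -4.1  0.2] sd 0.0024
scene mouth [ 4.769e-01 -1.986e-01  2.000e-04] axis [ 0.002 -0.003  1.   ] y [ 0.304 -0.953 -0.003]
side mouth [ 0.4768 -0.198   0.0008] axis [-0.007  0.006  1.   ] y [ 0.297 -0.955  0.008]
```

Emit:
{"name": "carry_out", "arguments": {"grip": [0.2, 0.2, 0.2, 0.2, 0.2], "slide": [[0, 0, -10], [0, 0, -20], [0, 0, -20], [0, 0, 0], [0, 0, 0]], "twist": [[0, 0, 0], [0, 0, 0], [0, 0, 0], [0, -0.077, 0], [-0.015, 0, 0]]}}

```text
time_s: 16.85
position: [0.479, -0.2002, 0.1146]
tcp_rot: [[0.955, 0.298, 0.008], [0.298, -0.954, -0.031], [-0.002, 0.032, -0.999]]
force: [0.4, -0.6, 0.5]
opening: 0.601
```

```bash
cat > up.py <<'E'
from held import *
def standfit():
    from h import cloud
    r_=[]
    for n in ("scene","side","wrist"):
        s=bot.read_state(); c=bot.capture(n); X=cloud(c,s); m=brass(c)
        k=m&(np.abs(X[...,0]-.477)<.06)&(np.abs(X[...,1]+.198)<.05)&(X[...,2]>.006)&(X[...,2]<.11)
        P=X[k]; 
        if len(P)<80: print(n,len(P)); continue
        def f(p):
            a=p[2]; R=np.array([[0,np.cos(a),-np.sin(a)],[0,np.sin(a),np.cos(a)],[1,0,0]])
            R[:,2]=np.cross(R[:,0],R[:,1]); return coup_sdf((P-[p[0],p[1],0])@R)
        r=least_squares(f,[.477,-.198,np.radians(-72.5)],loss='soft_l1',f_scale=.002)
        print(n,len(P),r.x[:2].round(4),np.degrees(r.x[2]).round(1),np.std(f(r.x)).round(4)); r_.append(r.x)
    return r_
E
python3 - <<'E'
from up import *
s=bot.read_state(); print(s["position"].round(4),s["tcp_rot"].round(3).tolist(),s["opening"])
r=np.mean(standfit(),0)
c=bot.capture('scene'); cv2.imwrite('pics/sc12.png',cv2.resize(c['color'][100:300,180:500,::-1],(800,500)))
a=r[2]; y=np.array([np.cos(a),np.sin(a),0]); z=np.array([0,0,-1.]); R=np.stack([np.cross(y,z),y,z],1)
print(delta(s,R,np.array([r[0],r[1],.021])))
E
```

```text
[ 0.479  -0.2002  0.1146] [[0.955, 0.298, 0.008], [0.298, -0.954, -0.031], [-0.002, 0.032, -0.999]] 0.6006454699403264
scene 426 [ 0.4771 -0.1992] -72.2 0.002
side 1497 [ 0.4765 -0.1977] -72.5 0.0016
wrist 4970 [ 0.4769 -0.198 ] -72.7 0.0012
(array([-1.3, -5.4, 93.5]), array([ 0.032,  0.002, -0.004]))
```

View pics/sc12.png

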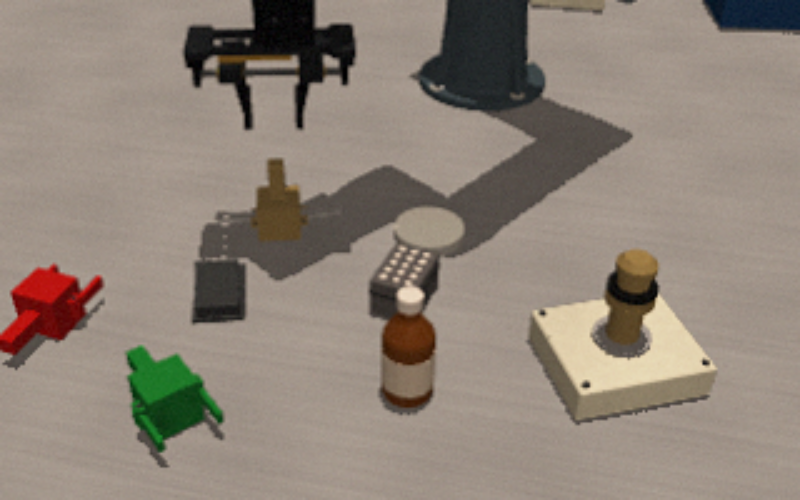

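The coupling stands free and upright at (277,205) with its arms out. I'll realign and descend for a deep grip.

Emit:
{"name": "carry_out", "arguments": {"grip": [0.2, 0.2, 0.2, 0.2, 0.2], "slide": [[-1, -5, 0], [0, 0, 15], [0, 0, 20], [0, 0, 15], [0, 0, 0]], "twist": [[0.032, 0.002, -0.004], [0, 0, 0], [0, 0, 0], [0, 0, 0], [0, 0, 0]]}}

```text
time_s: 17.55
position: [0.4693, -0.1925, 0.0601]
tcp_rot: [[0.954, 0.299, -0.006], [0.299, -0.954, 0.01], [-0.003, -0.012, -1.0]]
force: [-0.5, -0.3, 0.0]
opening: 0.598
```

```bash
cat > d.py <<'E'
from up import *
def go(x,y,z,deg):
    s=bot.read_state(); print(s["position"].round(4),"F",s["force"].round(1),round(s["opening"],3))
    a=np.radians(deg); y_=np.array([np.cos(a),np.sin(a),0]); z_=np.array([0,0,-1.]); R=np.stack([np.cross(y_,z_),y_,z_],1)
    print(delta(s,R,np.array([x,y,z])))
E
python3 -c "
from d import *
go(.4769,-.1982,.021,-72.5)"
```

```text
[ 0.4693 -0.1925  0.0601] F [-0.5 -0.3  0. ] 0.598
(array([ 5.6,  8.1, 39. ]), array([-0.012,  0.003, -0.002]))
```

Emit:
{"name": "carry_out", "arguments": {"grip": [0.2, 0.2, 0.2], "slide": [[5.5, 8, 0], [0, 0, 0], [0, 0, 0]], "twist": [[0, 0, 0], [0, 0, 0], [0, 0, 0]]}}

```text
time_s: 17.85
position: [0.4773, -0.1995, 0.0606]
tcp_rot: [[0.954, 0.298, -0.005], [0.298, -0.954, 0.011], [-0.002, -0.012, -1.0]]
force: [-0.2, -0.4, -0.4]
opening: 0.601
```

```bash
python3 -c "
from d import *
go(.4769,-.1982,.021,-72.5)"
```

```text
[ 0.4773 -0.1995  0.0606] F [-0.2 -0.4 -0.4] 0.601
(array([ 0.1, -0.9, 39.6]), array([-0.012,  0.002, -0.003]))
```

Emit:
{"name": "carry_out", "arguments": {"grip": [0.2, 0.2, 0.2, 0.2], "slide": [[0, -1, 12], [0, 0, 14], [0, 0, 12], [0, 0, 1]], "twist": [[0, 0, 0], [0, 0, 0], [0, 0, 0], [0, 0, 0]]}}

```text
time_s: 18.25
position: [0.4783, -0.1989, 0.0209]
tcp_rot: [[0.954, 0.298, -0.001], [0.298, -0.954, 0.008], [0.001, -0.008, -1.0]]
force: [0.6, 0.3, -0.3]
opening: 0.601
```

```bash
python3 -c "
from d import *
go(.4769,-.1982,.021,-72.5)"
```

```text
[ 0.4783 -0.1989  0.0209] F [ 0.6  0.3 -0.3] 0.601
(array([-1.1, -1.1, -0.1]), array([-0.008, -0.001, -0.002]))
```

Emit:
{"name": "carry_out", "arguments": {"grip": [-1, -1, -1, -1, -1, -1, -1, -1, -1, -1], "slide": [[-1, -1, 0], [0, 0, 0], [0, 0, 0], [0, 0, 0], [0, 0, 0], [0, 0, 0], [0, 0, 0], [0, 0, 0], [0, 0, 0], [0, 0, 0]], "twist": [[0, 0, 0], [0, 0, 0], [0, 0, 0], [0, 0, 0], [0, 0, 0], [0, 0, 0], [0, 0, 0], [0, 0, 0], [0, 0, 0], [0, 0, 0]]}}

```text
time_s: 19.25
position: [0.4773, -0.1983, 0.0213]
tcp_rot: [[0.954, 0.299, -0.001], [0.299, -0.954, 0.007], [0.002, -0.007, -1.0]]
force: [-0.2, -0.6, -1.4]
opening: 0.233
```

Emit:
{"name": "carry_out", "arguments": {"grip": [-1, -1, -1, -1, -1, -1], "slide": [[0, 0, -5], [0, 0, -10], [0, 0, -15], [0, 0, -15], [0, 0, -15], [0, 0, 0]], "twist": [[0, 0, 0], [0, 0, 0], [0, 0, 0], [0, 0, 0], [0, 0, 0], [0, 0, 0]]}}

```text
time_s: 19.85
position: [0.4753, -0.1972, 0.0842]
tcp_rot: [[0.954, 0.299, -0.005], [0.299, -0.954, 0.011], [-0.002, -0.012, -1.0]]
force: [-0.2, -0.1, -4.1]
opening: 0.223
```

```bash
sed -i 's/(.056,.075,.095)/(.021,.04,.056)/; s/T\[...,2\]>-.045)&(T\[...,2\]<.12)/T[...,2]>-.085)\&(T[...,2]<.08)/' held.py; python3 -c "
from d import *
rep()
c=bot.capture('scene'); cv2.imwrite('pics/sc13.png',cv2.resize(c['color'][100:300,180:500,::-1],(800,500)))
"
```

```text
op 0.223 F [-0.2 -0.1 -4.1] [ 0.4753 -0.1972  0.0842] [[0.954, 0.299, -0.005], [0.299, -0.954, 0.011], [-0.002, -0.012, -1.0]]
scene 468 xTCP,dx,dy mm [20.8 -0.6  1.1] rot [ 0.2 -0.4  1.1] sd 0.0019
side 1469 xTCP,dx,dy mm [20.9 -0.2 -0.4] rot [0.2 0.6 0.5] sd 0.0017
scene mouth [ 0.4748 -0.1981  0.0634] axis [ 0.013 -0.012  1.   ] y [ 0.28  -0.96  -0.015]
side mouth [ 0.475  -0.1965  0.0633] axis [-0.003 -0.017  1.   ] y [ 0.29  -0.957 -0.016]
```

View pics/sc13.png

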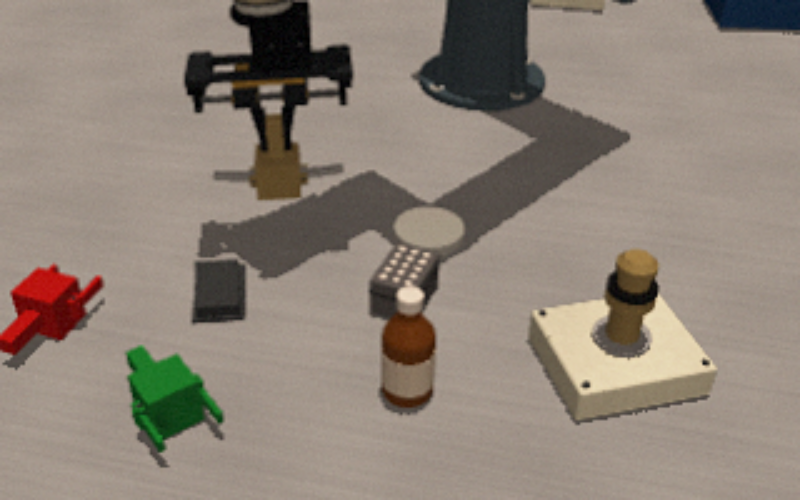

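Emit:
{"name": "carry_out", "arguments": {"grip": [-1, -1, -1, -1, -1, -1, -1], "slide": [[0, 0, -10], [0, 0, -20], [0, 0, -25], [0, 0, -25], [0, 0, -25], [0, 0, -15], [0, 0, -5]], "twist": [[0, 0, 0], [0, 0, 0], [0, 0, 0], [0, 0, 0], [0, 0, 0], [0, 0, 0], [0, 0, 0]]}}

```text
time_s: 20.7
position: [0.4704, -0.195, 0.2078]
tcp_rot: [[0.954, 0.298, -0.023], [0.298, -0.954, 0.023], [-0.015, -0.029, -0.999]]
force: [-0.6, 0.1, -3.2]
opening: 0.227
```

Emit:
{"name": "carry_out", "arguments": {"grip": [-1, -1, -1, -1, -1, -1, -1, -1, -1, -1, -1, -1], "slide": [[5, -10, 0], [10, -20, 0], [16, -32, 0], [16, -32, 0], [16, -32, 0], [16, -32, 0], [16, -32, 0], [16, -32, 0], [16, -32, 0], [16, -32, 0], [16, -32, 0], [10, -20, 0]], "twist": [[0, 0, 0], [0, 0, 0], [0, 0, 0], [0, 0, 0], [0, 0, 0], [0, 0, 0], [0, 0, 0], [0, 0, 0], [0, 0, 0], [0, 0, 0], [0, 0, 0], [0, 0, 0]]}}

```text
time_s: 21.9
position: [0.5204, 0.1987, 0.2012]
tcp_rot: [[0.955, 0.29, -0.054], [0.292, -0.956, 0.031], [-0.043, -0.045, -0.998]]
force: [0.2, -0.1, -4.4]
opening: 0.232
```

```bash
python3 -c "
from d import *
rep()
s=bot.read_state(); c=bot.capture('wrist'); cv2.imwrite('pics/w14.png',c['color'][...,::-1])
print(adaptor(cloud(c,s),brass(c)))
"
```

```text
op 0.232 F [ 0.2 -0.1 -4.4] [0.5204 0.1987 0.2012] [[0.955, 0.29, -0.054], [0.292, -0.956, 0.031], [-0.043, -0.045, -0.998]]
scene 727 xTCP,dx,dy mm [20.9 -0.6  1.3] rot [-0.9 -0.  -0.1] sd 0.0016
side 1016 xTCP,dx,dy mm [20.9 -0.6 -0.7] rot [ 0.4 -0.2 -0.3] sd 0.0017
scene mouth [0.5191 0.1976 0.1803] axis [ 0.05  -0.016  0.999] y [ 0.293 -0.956 -0.03 ]
side mouth [0.5184 0.1999 0.1804] axis [ 0.059 -0.037  0.998] y [ 0.295 -0.954 -0.053]
(array([0.63759639, 0.22776604]), 40, np.float64(8.412609841192738e-05))
```

View pics/w14.png

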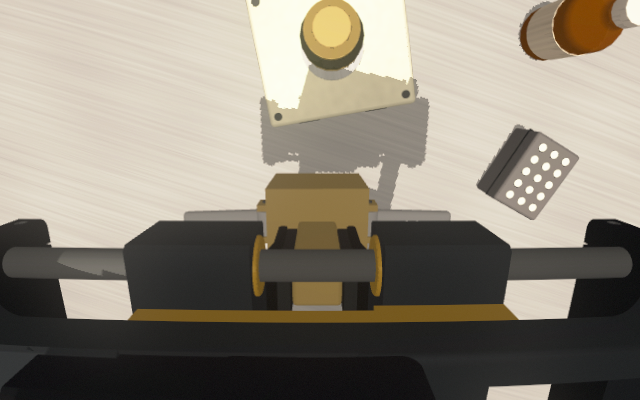

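The adaptor's top is at (332,28) in the wrist view, with the coupling gripped squarely. Next I'll level the tool and move over the adaptor.

Run:
```python
from d import *
s=bot.read_state()
for n in ("scene","side","wrist"):
    c=bot.capture(n); X=cloud(c,s); m=brass(c)
    k=m&(np.abs(X[...,0]-.637)<.03)&(np.abs(X[...,1]-.229)<.03)&(X[...,2]>.1435)&(X[...,2]<.150); P=X[k]
    print(n,len(P),P.mean(0).round(4),((P.max(0)+P.min(0))/2).round(4),np.ptp(P,axis=0).round(4), adaptor(X,m))
go(.6365,.2286,.205,-72)
```

```text
scene 74 [0.6399 0.2279 0.1457] [0.6395 0.2267 0.1458] [0.0257 0.0309 0.0042] (array([0.63520682, 0.22872146]), 60, np.float64(0.0021607802682904157))
side 74 [0.634  0.224  0.1463] [0.6339 0.2242 0.1463] [0.0343 0.0307 0.0055] (array([0.63905873, 0.22992406]), 71, np.float64(0.0023880280053726406))
wrist 1631 [0.6368 0.2299 0.1454] [0.6369 0.2293 0.1456] [0.031  0.0315 0.0042] (array([0.63702576, 0.23010219]), 43, np.float64(8.8118117047741e-05))
[0.521  0.1948 0.2019] F [ 0.6 -0.5 -4.1] 0.228
(array([120.1,   0.8,  -8.2]), array([-0.044,  0.042, -0.021]))
```

Emit:
{"name": "carry_out", "arguments": {"grip": [-1, -1, -1, -1, -1, -1, -1, -1], "slide": [[0, 0, 0], [0, 0, 0], [12, 0, 0], [20, 0, 0], [25, 0, 0], [25, 0, 0], [20, 0, 0], [0, 0, 0]], "twist": [[-0.022, 0.021, -0.02], [-0.022, 0.021, 0], [0, 0, 0], [0, 0, 0], [0, 0, 0], [0, 0, 0], [0, 0, 0], [0, 0, 0]]}}

```text
time_s: 23.0
position: [0.6248, 0.2183, 0.1998]
tcp_rot: [[0.956, 0.295, -0.002], [0.295, -0.956, -0.0], [-0.002, -0.001, -1.0]]
force: [-0.4, -0.2, -4.3]
opening: 0.227
```

```bash
python3 -c "
from d import *
go(.6369,.2292,.185,-72)
rep()"
```

```text
[0.6248 0.2183 0.1998] F [-0.4 -0.2 -4.3] 0.227
(array([14.8, -6.8, 14.8]), array([-0.001,  0.002, -0.015]))
op 0.227 F [-0.4 -0.2 -4.3] [0.6248 0.2183 0.1998] [[0.956, 0.295, -0.002], [0.295, -0.956, -0.0], [-0.002, -0.001, -1.0]]
scene 1086 xTCP,dx,dy mm [39.1  6.1  4. ] rot [-16.  -15.6   6.7] sd 0.0081
side 1121 xTCP,dx,dy mm [35.5 -1.6  4.8] rot [-19.4  -3.6  -1.3] sd 0.0101
scene mouth [0.6241 0.2036 0.1636] axis [0.195 0.327 0.925] y [ 0.209 -0.935  0.286]
side mouth [0.6262 0.2014 0.1664] axis [-0.041  0.334  0.942] y [ 0.311 -0.891  0.33 ]
```

Emit:
{"name": "carry_out", "arguments": {"grip": [-1, -1, -1], "slide": [[15, -7, 0], [0, 0, 0], [0, 0, 0]], "twist": [[0, 0, 0], [0, 0, 0], [0, 0, 0]]}}

```text
time_s: 23.4
position: [0.6298, 0.2266, 0.1981]
tcp_rot: [[0.956, 0.293, -0.015], [0.293, -0.956, -0.003], [-0.015, -0.002, -1.0]]
force: [0.3, -0.4, -4.2]
opening: 0.23
```

```bash
sed -i 's/(T\[...,2\]<.08)/(T[...,2]<.026)/' held.py; python3 -c "
from d import *
go(.6369,.2292,.185,-72)
rep()
for n in ('scene','side'):
    c=bot.capture(n); print(n,adaptor(cloud(c),brass(c)))
    cv2.imwrite(f'pics/{n}15.png',cv2.resize(c['color'][110:270,370:530,::-1] if n=='scene' else c['color'][50:210,180:340,::-1],(600,600)))
"
```

```text
[0.6298 0.2266 0.1981] F [ 0.3 -0.4 -4.2] 0.23
(array([ 7.8, -0.3, 13. ]), array([-0.002,  0.015, -0.016]))
op 0.23 F [ 0.3 -0.4 -4.2] [0.6298 0.2266 0.1981] [[0.956, 0.293, -0.015], [0.293, -0.956, -0.003], [-0.015, -0.002, -1.0]]
scene 898 xTCP,dx,dy mm [21.  -0.5  0.9] rot [-0.6  0.  -0.2] sd 0.0015
side 888 xTCP,dx,dy mm [21.1 -0.7 -0. ] rot [ 0.4  0.3 -0.9] sd 0.0018
scene mouth [0.6293 0.2254 0.1771] axis [0.011 0.012 1.   ] y [ 0.296 -0.955  0.009]
side mouth [0.6289 0.2266 0.1771] axis [ 0.013 -0.005  1.   ] y [ 0.308 -0.951 -0.008]
scene (array([0.63515237, 0.22825172]), 63, np.float64(0.0018901155860378248))
side (array([0.63827609, 0.23043735]), 75, np.float64(0.002363063864217466))
```

View pics/scene15.png

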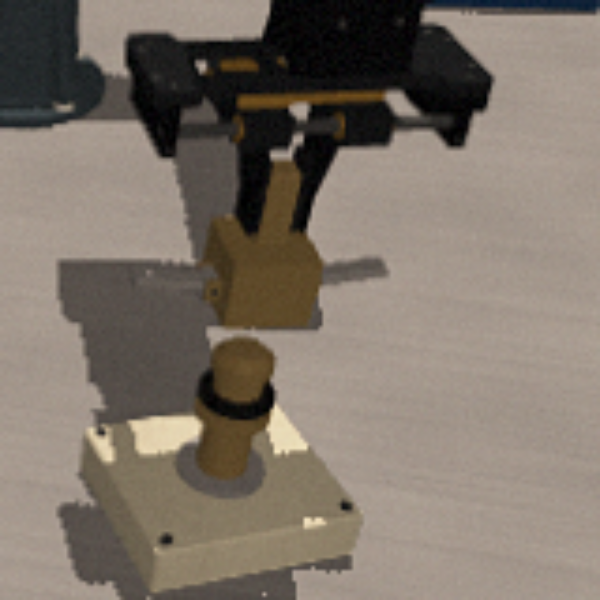

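View pics/side15.png

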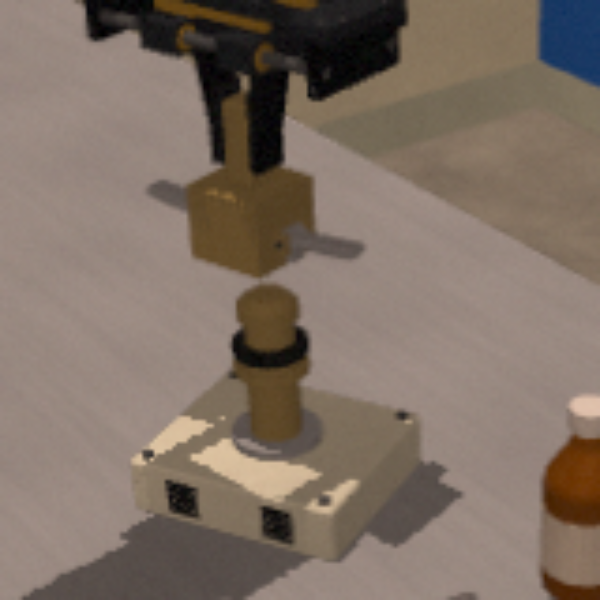

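Emit:
{"name": "carry_out", "arguments": {"grip": [-1, -1, -1, -1, -1], "slide": [[7, -1, 4], [0, 0, 6], [0, 0, 6], [0, 0, 0], [0, 0, 0]], "twist": [[0, 0.015, 0], [0, 0, 0], [0, 0, 0], [0, 0, 0], [0, 0, 0]]}}

```text
time_s: 24.1
position: [0.6363, 0.2299, 0.181]
tcp_rot: [[0.956, 0.293, 0.001], [0.293, -0.956, 0.002], [0.002, -0.002, -1.0]]
force: [-0.3, -0.5, -3.6]
opening: 0.225
```

```bash
python3 -c "
from d import *
go(.6372,.2292,.175,-72)
"
```

```text
[0.6363 0.2299 0.181 ] F [-0.3 -0.5 -3.6] 0.225
(array([0.6, 0.9, 6. ]), array([-0.002, -0.002, -0.017]))
```

Aligned within 1 mm; I'll descend slowly and watch the force.

Emit:
{"name": "carry_out", "arguments": {"grip": [-1, -1, -1, -1, -1], "slide": [[0.5, 1, 4], [0, 0, 5], [0, 0, 5], [0, 0, 4], [0, 0, 0]], "twist": [[0, 0, 0], [0, 0, 0], [0, 0, 0], [0, 0, 0], [0, 0, 0]]}}

```text
time_s: 24.6
position: [0.6371, 0.229, 0.1612]
tcp_rot: [[0.956, 0.293, 0.001], [0.293, -0.956, 0.002], [0.001, -0.002, -1.0]]
force: [-0.2, 0.4, -3.4]
opening: 0.231
```

```bash
python3 -c "
from d import *
go(.6372,.2292,.126,-72)
"
```

```text
[0.6371 0.229  0.1612] F [-0.2  0.4 -3.4] 0.231
(array([ 0.1, -0.1, 35.2]), array([-0.002, -0.001, -0.017]))
```

Emit:
{"name": "carry_out", "arguments": {"grip": [-1, -1, -1, -1, -1, -1], "slide": [[0, 0, 5], [0, 0, 5], [0, 0, 5], [0, 0, 5], [0, 0, 4], [0, 0, 0]], "twist": [[0, 0, 0], [0, 0, 0], [0, 0, 0], [0, 0, 0], [0, 0, 0], [0, 0, 0]]}}

```text
time_s: 25.2
position: [0.6372, 0.2291, 0.1349]
tcp_rot: [[0.956, 0.293, 0.001], [0.293, -0.956, 0.002], [0.001, -0.002, -1.0]]
force: [-0.2, -0.6, -3.9]
opening: 0.228
```

Emit:
{"name": "carry_out", "arguments": {"grip": [-1, -1, -1], "slide": [[0, 0, 2], [0, 0, 2], [0, 0, 2]], "twist": [[0, 0, 0], [0, 0, 0], [0, 0, 0]]}}

```text
time_s: 25.5
position: [0.6377, 0.2292, 0.1318]
tcp_rot: [[0.956, 0.293, 0.002], [0.293, -0.956, 0.002], [0.003, -0.001, -1.0]]
force: [-2.6, -0.0, 4.0]
opening: 0.228
```

Emit:
{"name": "carry_out", "arguments": {"grip": [-1, -1, -1], "slide": [[0, 0, 2], [0, 0, 2], [0, 0, 2]], "twist": [[0, 0, 0], [0, 0, 0], [0, 0, 0]]}}

```text
time_s: 25.8
position: [0.6377, 0.2292, 0.1277]
tcp_rot: [[0.956, 0.294, 0.004], [0.294, -0.956, 0.002], [0.004, -0.001, -1.0]]
force: [-1.8, 0.1, 3.3]
opening: 0.228
```

Emit:
{"name": "carry_out", "arguments": {"grip": [-1, -1], "slide": [[0, 0, 2], [0, 0, 2]], "twist": [[0, 0, 0], [0, 0, 0]]}}

```text
time_s: 26.0
position: [0.6381, 0.2293, 0.126]
tcp_rot: [[0.956, 0.294, 0.005], [0.294, -0.956, 0.002], [0.005, -0.001, -1.0]]
force: [-4.9, -1.5, 16.9]
opening: 0.232
```

Emit:
{"name": "carry_out", "arguments": {"grip": [-1, -1], "slide": [[0, 0, 2], [0, 0, 2.5]], "twist": [[0, 0, 0], [0, 0, 0]]}}

```text
time_s: 26.2
position: [0.6381, 0.2293, 0.126]
tcp_rot: [[0.956, 0.294, 0.006], [0.294, -0.956, 0.002], [0.006, -0.0, -1.0]]
force: [-6.6, -1.2, 15.4]
opening: 0.231
```

```bash
python3 -c "
from d import *
go(.6372,.2292,.126,-72)
rep()
"
```

```text
[0.6381 0.2293 0.126 ] F [-6.6 -1.2 15.4] 0.231
(array([-0.9, -0.2,  0. ]), array([-0.   , -0.006, -0.016]))
op 0.231 F [-6.6 -1.2 15.4] [0.6381 0.2293 0.126 ] [[0.956, 0.294, 0.006], [0.294, -0.956, 0.002], [0.006, -0.0, -1.0]]
scene 813 xTCP,dx,dy mm [20.9 -0.9  0.9] rot [-0.6 -0.6 -0.2] sd 0.0015
side 828 xTCP,dx,dy mm [20.1 -0.8  0.5] rot [-0.3 -0.4 -0.3] sd 0.0018
scene mouth [0.6375 0.2279 0.1051] axis [0.    0.011 1.   ] y [ 0.298 -0.955  0.011]
side mouth [0.6375 0.2285 0.1059] axis [-0.001  0.005  1.   ] y [ 0.299 -0.954  0.006]
```

Emit:
{"name": "carry_out", "arguments": {"grip": [-1, -1], "slide": [[-0.5, 0, 4], [0, 0, 4]], "twist": [[0, 0, 0], [0, 0, 0]]}}

```text
time_s: 26.5
position: [0.6391, 0.2295, 0.1259]
tcp_rot: [[0.956, 0.295, 0.011], [0.295, -0.956, 0.003], [0.012, 0.001, -1.0]]
force: [-8.2, -1.8, 19.7]
opening: 0.225
```

Emit:
{"name": "carry_out", "arguments": {"grip": [-1, 0, 0.2, 0.2, 0.2, 0.2, 0.2], "slide": [[0, 0, 0], [0, 0, 0], [0, 0, 0], [0, 0, 0], [0, 0, 0], [0, 0, 0], [0, 0, 0]], "twist": [[0, 0, 0], [0, 0, 0], [0, 0, 0], [0, 0, 0], [0, 0, 0], [0, 0, 0], [0, 0, 0]]}}

```text
time_s: 27.2
position: [0.6422, 0.2301, 0.1243]
tcp_rot: [[0.956, 0.294, 0.017], [0.294, -0.956, 0.004], [0.018, 0.001, -1.0]]
force: [0.8, 0.2, 0.3]
opening: 0.586
```

Emit:
{"name": "carry_out", "arguments": {"grip": [0.2, 0.2, 0.2, 0.2, 0.2, 0.2], "slide": [[0, 0, -10], [0, 0, -20], [0, 0, -25], [0, 0, -25], [0, 0, -25], [0, 0, -5]], "twist": [[0, 0, 0], [0, 0, 0], [0, 0, 0], [0, 0, 0], [0, 0, 0], [0, 0, 0]]}}

```text
time_s: 27.8
position: [0.6399, 0.2296, 0.2393]
tcp_rot: [[0.956, 0.294, 0.016], [0.294, -0.956, 0.004], [0.016, 0.001, -1.0]]
force: [-0.7, -0.3, 0.3]
opening: 0.6
```

```bash
cat > seat.py <<'E'
from up import *
def seat():
    for n in ("scene","side"):
        s=bot.read_state(); c=bot.capture(n); X=cloud(c,s); m=brass(c)
        k=m&(np.abs(X[...,0]-.637)<.06)&(np.abs(X[...,1]-.229)<.06)&(X[...,2]>.108)&(X[...,2]<.215)
        P=X[k]
        def f(p):
            B=np.array([[0,np.cos(p[3]),0],[0,np.sin(p[3]),0],[1,0,0]]);B[:,2]=np.cross(B[:,0],B[:,1])
            return coup_sdf((P-p[:3])@(Ro.from_rotvec([p[4],p[5],0]).as_matrix()@B))
        r=least_squares(f,[.637,.229,.105,np.radians(-72.5),0,0],loss='soft_l1',f_scale=.002)
        print(n,len(P),"mouth",r.x[:3].round(4),"yaw,tilt",np.degrees(r.x[3:]).round(1),np.std(f(r.x)).round(4))
E
python3 -c "
from seat import *
s=bot.read_state();print(s['position'],s['force'])
seat()
for n in ('scene','side'):
    c=bot.capture(n)
    cv2.imwrite(f'pics/{n}16.png',cv2.resize(c['color'][110:270,370:530,::-1] if n=='scene' else c['color'][50:210,180:340,::-1],(600,600)))
"
```

```text
[0.63988637 0.22955837 0.23933877] [-0.7412122  -0.28966755  0.33101917]
scene 876 mouth [0.6381 0.2279 0.1052] yaw,tilt [-72.7  -0.5  -0.2] 0.0014
side 907 mouth [0.638  0.2281 0.106 ] yaw,tilt [-73.2  -0.8  -0.3] 0.0017
```

View pics/scene16.png

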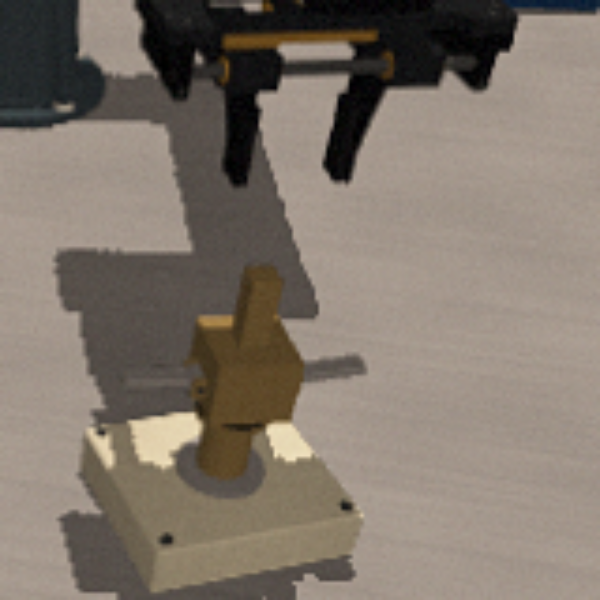

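View pics/side16.png

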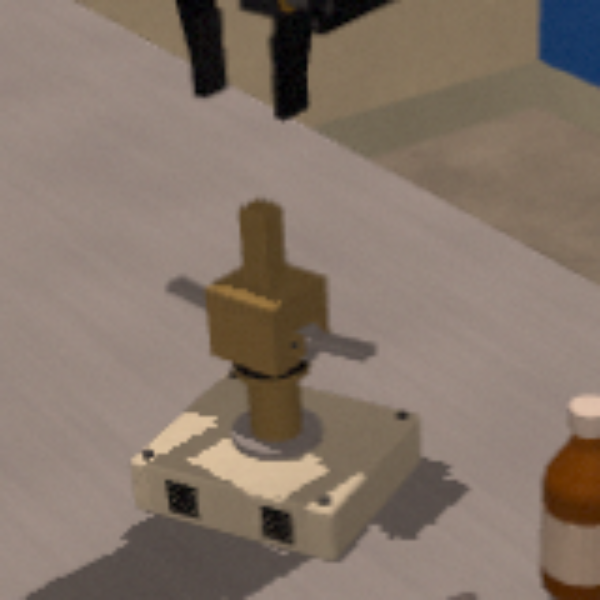

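The coupling is home: both cameras put the mouth at z of about 0.105–0.106, released, with both arms still out ((345,365) and (150,380) in the scene crop). Next I'll plan the cam-arm pushes.

```bash
cat > cam.py <<'E'
from seat import *
C=np.array([.6375,.2285]); A=np.radians(-72.8); U=np.array([np.cos(A),np.sin(A),0]); K=np.array([0,0,1.])
OFF=.037; W=.011
def pose(side,phi,lc=.038,theta=40,extra=0.,flip=1):
    """side +1 = cam_a(+U), -1 = cam_b. tool x = -flip*U tilted."""
    o=U*side; th=np.radians(theta); ph=np.radians(phi)
    z=-np.sin(th)*o-np.cos(th)*K
    x=-np.cos(th)*o+np.sin(th)*K   # inward-up
    x=x*side*flip
    y=np.cross(z,x); R=np.stack([x,y,z],1)
    n=np.cos(ph)*o+np.sin(ph)*K; e=np.sin(ph)*o-np.cos(ph)*K
    H=np.array([*C,.123])+.031*o
    tip=H+lc*e+(.0035+W*abs(np.cos(ph+th))+extra)*n
    return R,tip+OFF*z
def show(R,p,what=""):
    s=bot.read_state(); print(what,"pos",s["position"].round(4),"F",s["force"].round(1),"->",p.round(4),*map(lambda v:v.tolist(),delta(s,R,p)))
E
python3 -c "
from cam import *
s=bot.read_state(); print(s['joint_positions'].round(1))
for f in (1,-1):
    R,p=pose(1,90,extra=.04,flip=f); show(R,p,f)
    R,p=pose(1,90,theta=0,extra=.04,flip=f); show(R,p,f)
"
```

```text
[10.3 31.6 71.1  0.1 76.9 83.2]
1 pos [0.6367 0.2289 0.2336] F [-0.6 -0.6  0.2] -> [0.6509 0.1853 0.1452] [0.2, 45.8, 88.3] [0.551, 0.541, -1.5]
1 pos [0.6367 0.2289 0.2336] F [-0.6 -0.6  0.2] -> [0.6579 0.1626 0.1295] [0.1, 69.6, 104.1] [0.004, -0.005, -1.572]
-1 pos [0.6367 0.2289 0.2336] F [-0.6 -0.6  0.2] -> [0.6509 0.1853 0.1452] [0.2, 45.8, 88.3] [0.541, -0.551, 1.502]
-1 pos [0.6367 0.2289 0.2336] F [-0.6 -0.6  0.2] -> [0.6579 0.1626 0.1295] [0.1, 69.6, 104.1] [-0.005, -0.004, 1.569]
```

Emit:
{"name": "carry_out", "arguments": {"grip": [-1, -1, -1, -1, -1, -1, -1, -1, -1, -1, -1, -1], "slide": [[0, 25, -10], [0, 25, 0], [0, 20, 0], [0, 0, 0], [0, 0, 0], [0, 0, 0], [0, 0, 0], [0, 0, 0], [0, 0, 0], [0, 0, 0], [0, 0, 0], [0, 0, 0]], "twist": [[0, 0, -0.13], [0, 0, -0.14], [0, 0, -0.14], [0, 0, -0.14], [0, 0, -0.14], [0, 0, -0.14], [0, 0, -0.14], [0, 0, -0.14], [0, 0, -0.14], [0, 0, -0.14], [0, 0, -0.14], [0, 0, -0.06]]}}

```text
time_s: 29.2
position: [0.6515, 0.1609, 0.2145]
tcp_rot: [[-0.374, 0.926, -0.045], [0.927, 0.375, -0.002], [0.015, -0.043, -0.999]]
force: [-0.1, 0.3, 0.3]
opening: 0.003
```

```bash
python3 -c "
from cam import *
s=bot.read_state(); print(s['joint_positions'].round(1),s['opening'])
R,p=pose(1,90,extra=.06); show(R,p)
"
```

```text
[  4.3  33.6  70.5   0.1  78.5 -17.7] 0.003367674201278472
 pos [0.6515 0.1609 0.2145] F [-0.1  0.3  0.3] -> [0.6509 0.1853 0.1652] [22.1, 10.6, 49.2] [-0.071, 0.684, 0.065]
```

Emit:
{"name": "carry_out", "arguments": {"grip": [-1, -1, -1, -1, -1, -1, -1], "slide": [[0, 0, 0], [0, 0, 0], [0, 0, 0], [0, 0, 0], [0, 0, 0], [0, 0, 0], [0, 0, 0]], "twist": [[-0.035, 0.12, 0.033], [-0.035, 0.12, 0.032], [0, 0.12, 0], [0, 0.12, 0], [0, 0.12, 0], [0, 0.085, 0], [0, 0, 0]]}}

```text
time_s: 29.9
position: [0.6442, 0.1639, 0.2015]
tcp_rot: [[-0.226, 0.952, -0.206], [0.706, 0.306, 0.639], [0.671, -0.001, -0.741]]
force: [0.4, 0.6, 0.3]
opening: 0.005
```

```bash
python3 -c "
from cam import *
s=bot.read_state(); print(s['joint_positions'].round(1),s['opening'])
R,p=pose(1,90,extra=.03); show(R,p)
X=cloud(bot.capture('scene')); 
for n in ('scene','side'):
    c=bot.capture(n); cv2.imwrite(f'pics/{n}17.png',cv2.resize(c['color'][90:270,360:540,::-1] if n=='scene' else c['color'][30:210,180:360,::-1],(600,600)))
"
```

```text
[-13.4  41.7  71.   35.1  91.9 -37.8] 0.005083269189067962
 pos [0.6442 0.1639 0.2015] F [0.4 0.6 0.3] -> [0.6509 0.1853 0.1352] [-30.8, 12.9, 61.4] [-0.007, -0.038, 0.007]
```

View pics/scene17.png

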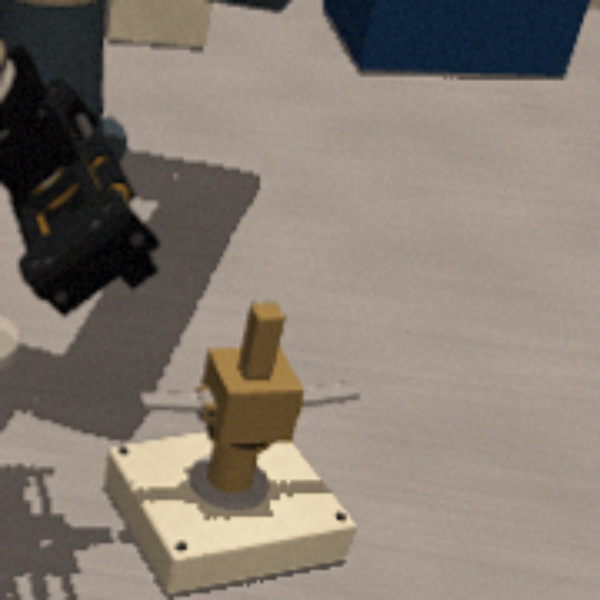

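View pics/side17.png

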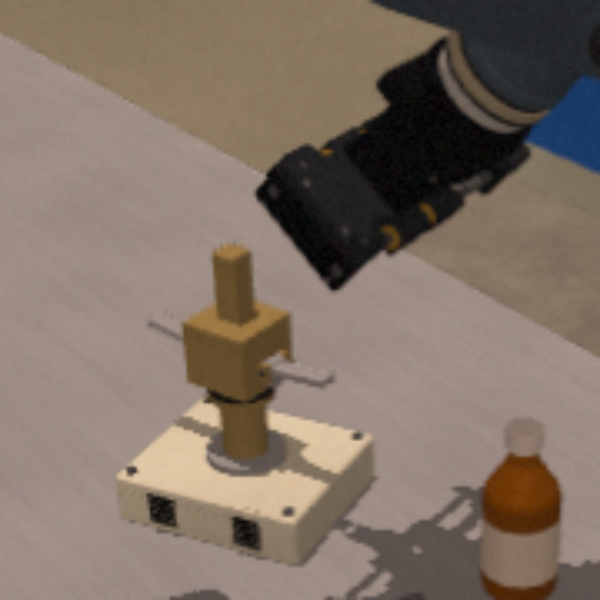

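```bash
python3 -c "
from cam import *
s=bot.read_state(); z=s['tcp_rot'][:,2];p=s['position']
for n,(u0,v0) in (('scene',(360,90)),('side',(180,30))):
    c=bot.capture(n); print(n,((proj(c,np.array([p-z*.037,p-z*.107,p]))-[u0,v0])*600/180).round())
    X=cloud(c); T=(X-p)@s['tcp_rot']; k=(np.abs(T[...,0])<.03)&(np.abs(T[...,1])<.03)&(T[...,2]<0)&(T[...,2]>-.1); P=T[k]; print(len(P),P.min(0).round(3) if len(P) else 0,P.max(0).round(3) if len(P) else 0)
    q=P[P[:,2]>-.075]; print(len(q),q.min(0).round(3),q.max(0).round(3))
"
```

```text
scene [[146. 270.]
 [ 86. 207.]
 [176. 302.]]
62 [-0.011 -0.006 -0.056] [ 0.011  0.01  -0.039]
62 [-0.011 -0.006 -0.056] [ 0.011  0.01  -0.039]
side [[318. 249.]
 [376. 190.]
 [290. 278.]]
0 0 0Traceback (most recent call last):
  File "<string>", line 7, in <module>
    q=P[P[:,2]>-.075]; print(len(q),q.min(0).round(3),q.max(0).round(3))
                                    ~~~~~^^^
    return umr_minimum(a, axis, None, out, keepdims, initial, where)
ValueError: zero-size array to reduction operation minimum which has no identity
```

Emit:
{"name": "carry_out", "arguments": {"grip": [-1, -1, -1, -1, -1], "slide": [[-10, 5, 15], [-11, 5, 20], [-10, 3, 18], [0, 0, 5], [0, 0, 0]], "twist": [[0, -0.038, 0], [0, 0, 0], [0, 0, 0], [0, 0, 0], [0, 0, 0]]}}

```text
time_s: 30.65
position: [0.6544, 0.1915, 0.1477]
tcp_rot: [[-0.26, 0.947, -0.188], [0.731, 0.32, 0.603], [0.631, 0.019, -0.775]]
force: [-0.5, 0.3, 0.4]
opening: 0.001
```

```bash
sed -i 's/^OFF=.037/OFF=.038/' cam.py; python3 -c "
from cam import *
for ph,ex in ((90,.03),(85,0),(70,0),(55,0),(40,0),(25,0),(10,0),(0,0)):
    R,p=pose(1,ph,extra=ex); show(R,p,ph)
"
```

```text
90 pos [0.6544 0.1915 0.1477] F [-0.5  0.3  0.4] -> [0.6507 0.1859 0.1345] [-11.5, -5.6, 7.6] [-0.001, 0.015, 0.032]
85 pos [0.6544 0.1915 0.1477] F [-0.5  0.3  0.4] -> [0.6509 0.1852 0.1004] [-33.6, -6.3, 33.6] [-0.001, 0.015, 0.032]
70 pos [0.6544 0.1915 0.1477] F [-0.5  0.3  0.4] -> [0.6507 0.1857 0.0877] [-41.1, -6.5, 43.7] [-0.001, 0.015, 0.032]
55 pos [0.6544 0.1915 0.1477] F [-0.5  0.3  0.4] -> [0.6494 0.19   0.0757] [-45.2, -6.6, 55.8] [-0.001, 0.015, 0.032]
40 pos [0.6544 0.1915 0.1477] F [-0.5  0.3  0.4] -> [0.6479 0.1949 0.0683] [-46.0, -6.7, 64.9] [-0.001, 0.015, 0.032]
25 pos [0.6544 0.1915 0.1477] F [-0.5  0.3  0.4] -> [0.6464 0.1998 0.0629] [-45.4, -6.6, 72.3] [-0.001, 0.015, 0.032]
10 pos [0.6544 0.1915 0.1477] F [-0.5  0.3  0.4] -> [0.6445 0.206  0.0583] [-43.3, -6.6, 79.9] [-0.001, 0.015, 0.032]
0 pos [0.6544 0.1915 0.1477] F [-0.5  0.3  0.4] -> [0.643  0.2108 0.0559] [-40.9, -6.5, 85.0] [-0.001, 0.015, 0.032]
```

Emit:
{"name": "carry_out", "arguments": {"grip": [-1, -1, -1, -1], "slide": [[-12, -6, 8], [-8, 0, 10], [-8, 0, 9], [0, 0, 0]], "twist": [[0, 0.015, 0.03], [0, 0, 0], [0, 0, 0], [0, 0, 0]]}}

```text
time_s: 31.05
position: [0.6512, 0.1851, 0.1091]
tcp_rot: [[-0.23, 0.955, -0.188], [0.732, 0.297, 0.613], [0.642, 0.003, -0.767]]
force: [0.8, 0.0, 0.2]
opening: 0.002
```

```bash
python3 -c "
from cam import *
for ph,ex in ((85,0),(70,0),(55,0),(40,0),(25,0),(10,0),(0,0)):
    R,p=pose(1,ph,extra=ex); show(R,p,ph)
"
```

```text
85 pos [0.6512 0.1851 0.1091] F [0.8 0.  0.2] -> [0.6509 0.1852 0.1004] [-5.4, -0.3, 6.8] [0.002, 0.002, 0.003]
70 pos [0.6512 0.1851 0.1091] F [0.8 0.  0.2] -> [0.6507 0.1857 0.0877] [-13.2, -0.3, 16.8] [0.002, 0.002, 0.003]
55 pos [0.6512 0.1851 0.1091] F [0.8 0.  0.2] -> [0.6494 0.19   0.0757] [-17.4, -0.3, 28.9] [0.002, 0.002, 0.003]
40 pos [0.6512 0.1851 0.1091] F [0.8 0.  0.2] -> [0.6479 0.1949 0.0683] [-18.3, -0.3, 37.9] [0.002, 0.002, 0.003]
25 pos [0.6512 0.1851 0.1091] F [0.8 0.  0.2] -> [0.6464 0.1998 0.0629] [-17.8, -0.4, 45.3] [0.002, 0.002, 0.003]
10 pos [0.6512 0.1851 0.1091] F [0.8 0.  0.2] -> [0.6445 0.206  0.0583] [-15.8, -0.4, 53.0] [0.002, 0.002, 0.003]
0 pos [0.6512 0.1851 0.1091] F [0.8 0.  0.2] -> [0.643  0.2108 0.0559] [-13.4, -0.4, 58.1] [0.002, 0.002, 0.003]
```

Push arm A down through the arc to about 40°.

Emit:
{"name": "carry_out", "arguments": {"grip": [-1, -1, -1, -1, -1, -1], "slide": [[-5, 0, 7], [-4, 0, 5], [-4, 0, 5], [-2, 0, 6], [-2, 0, 6], [-1, 0, 8]], "twist": [[0, 0, 0], [0, 0, 0], [0, 0, 0], [0, 0, 0], [0, 0, 0], [0, 0, 0]]}}

```text
time_s: 31.65
position: [0.65, 0.1944, 0.068]
tcp_rot: [[-0.23, 0.955, -0.185], [0.731, 0.295, 0.615], [0.642, 0.007, -0.767]]
force: [-0.8, -1.2, 3.6]
opening: 0.005
```

```bash
python3 -c "
from cam import *
for ph,ex in ((40,0),(25,0),(10,0),(0,0)):
    R,p=pose(1,ph,extra=ex); show(R,p,ph)
seat()
for n in ('scene','side'):
    c=bot.capture(n); cv2.imwrite(f'pics/{n}18.png',cv2.resize(c['color'][90:270,360:540,::-1] if n=='scene' else c['color'][30:210,180:360,::-1],(600,600)))
"
```

```text
40 pos [0.65   0.1944 0.068 ] F [-0.8 -1.2  3.6] -> [0.6479 0.1949 0.0683] [1.0, -1.9, 0.5] [0.005, 0.001, 0.004]
25 pos [0.65   0.1944 0.068 ] F [-0.8 -1.2  3.6] -> [0.6464 0.1998 0.0629] [1.5, -1.9, 7.9] [0.005, 0.001, 0.004]
10 pos [0.65   0.1944 0.068 ] F [-0.8 -1.2  3.6] -> [0.6445 0.206  0.0583] [3.5, -1.9, 15.6] [0.005, 0.001, 0.004]
0 pos [0.65   0.1944 0.068 ] F [-0.8 -1.2  3.6] -> [0.643  0.2108 0.0559] [5.8, -1.9, 20.7] [0.005, 0.001, 0.004]
scene 864 mouth [0.6378 0.228  0.1052] yaw,tilt [-72.6  -0.    0.1] 0.0015
side 784 mouth [0.6377 0.2288 0.106 ] yaw,tilt [-73.1  -0.4  -0. ] 0.0013
```

View pics/scene18.png

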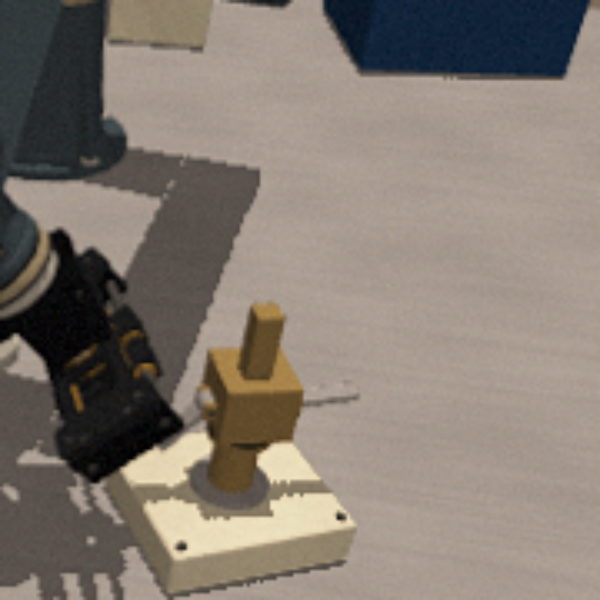

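View pics/side18.png

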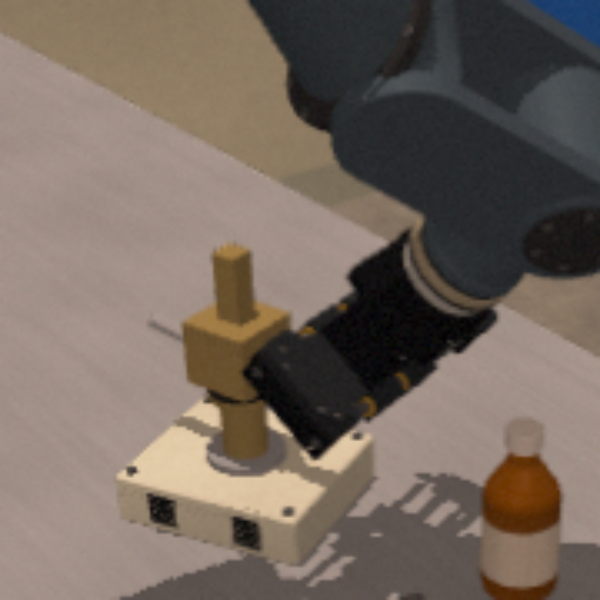

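The seating holds and arm A is partly down, at (185,430) in the scene crop. I'll continue the arc.

Emit:
{"name": "carry_out", "arguments": {"grip": [-1, -1, -1, -1, -1], "slide": [[1, -2, 4], [0.5, 0, 4], [1, 0, 4], [1, 0, 4], [2, 0, 4]], "twist": [[0, 0, 0], [0, 0, 0], [0, 0, 0], [0, 0, 0], [0, 0, 0]]}}

```text
time_s: 32.35
position: [0.6448, 0.2095, 0.0567]
tcp_rot: [[-0.232, 0.956, -0.18], [0.733, 0.294, 0.613], [0.639, 0.01, -0.769]]
force: [0.1, -2.8, 2.0]
opening: 0.009
```

```bash
python3 -c "
from cam import *
for ph,ex in ((10,0),(0,0),(0,-.003)):
    R,p=pose(1,ph,extra=ex); show(R,p,ph)
"
```

```text
10 pos [0.6448 0.2095 0.0567] F [ 0.1 -2.8  2. ] -> [0.6445 0.206  0.0583] [-1.5, -1.3, -3.3] [0.009, 0.005, 0.005]
0 pos [0.6448 0.2095 0.0567] F [ 0.1 -2.8  2. ] -> [0.643  0.2108 0.0559] [0.9, -1.4, 1.8] [0.009, 0.005, 0.005]
0 pos [0.6448 0.2095 0.0567] F [ 0.1 -2.8  2. ] -> [0.6421 0.2137 0.0559] [3.2, -1.4, 3.7] [0.009, 0.005, 0.005]
```

Emit:
{"name": "carry_out", "arguments": {"grip": [-1, -1], "slide": [[1.5, -1, 1.3], [1.5, 0, 1.3]], "twist": [[0, 0, 0], [0, 0, 0]]}}

```text
time_s: 32.55
position: [0.6438, 0.213, 0.0561]
tcp_rot: [[-0.233, 0.956, -0.177], [0.734, 0.293, 0.612], [0.637, 0.013, -0.77]]
force: [1.3, -3.9, 0.5]
opening: 0.003
```

Emit:
{"name": "carry_out", "arguments": {"grip": [-1, -1], "slide": [[1.5, 0, 1.3], [1.5, 0, 1.3]], "twist": [[0, 0, 0], [0, 0, 0]]}}

```text
time_s: 32.75
position: [0.644, 0.2143, 0.0554]
tcp_rot: [[-0.235, 0.956, -0.175], [0.738, 0.293, 0.608], [0.633, 0.014, -0.774]]
force: [1.2, -8.4, 3.3]
opening: 0.006
```

```bash
python3 -c "
from cam import *
for ph,ex in ((0,0),(0,-.003)):
    R,p=pose(1,ph,extra=ex); show(R,p,ph)
seat()
"
```

```text
0 pos [0.644  0.2143 0.0554] F [ 1.2 -8.4  3.3] -> [0.643  0.2108 0.0559] [-2.0, -2.0, -2.3] [0.013, 0.013, 0.007]
0 pos [0.644  0.2143 0.0554] F [ 1.2 -8.4  3.3] -> [0.6421 0.2137 0.0559] [0.4, -2.0, -0.4] [0.013, 0.013, 0.007]
scene 878 mouth [0.6372 0.2285 0.1065] yaw,tilt [-73.4   3.3   0.4] 0.0051
side 673 mouth [0.6367 0.2295 0.1073] yaw,tilt [-73.    3.3   0.8] 0.0012
```

Emit:
{"name": "carry_out", "arguments": {"grip": [-1, -1, -1, -1, -1, -1], "slide": [[-8, 0, -6], [-16, 0, -13], [-10, 0, -25], [0, 0, -30], [0, 0, -30], [0, 0, -10]], "twist": [[0, 0, 0], [0, 0, 0], [0, 0, 0], [0, 0, 0], [0, 0, 0], [0, 0, 0]]}}

```text
time_s: 33.45
position: [0.6687, 0.1151, 0.1199]
tcp_rot: [[-0.229, 0.955, -0.188], [0.734, 0.296, 0.611], [0.639, 0.002, -0.769]]
force: [0.1, -0.4, 0.1]
opening: 0.005
```

```bash
python3 -c "
from cam import *
s=bot.read_state();print(s['position'],s['force'].round(1))
seat()
for n in ('scene','side'):
    c=bot.capture(n); cv2.imwrite(f'pics/{n}19.png',cv2.resize(c['color'][170:270,380:480,::-1] if n=='scene' else c['color'][90:190,210:310,::-1],(600,600),interpolation=cv2.INTER_NEAREST))
"
```

```text
[0.66867429 0.11508765 0.11991964] [ 0.1 -0.4  0.1]
scene 855 mouth [0.6373 0.2279 0.1052] yaw,tilt [-73.3  -0.4  -0.1] 0.0014
side 906 mouth [0.6373 0.2278 0.1058] yaw,tilt [-73.3  -1.1  -0.2] 0.0017
```

View pics/scene19.png

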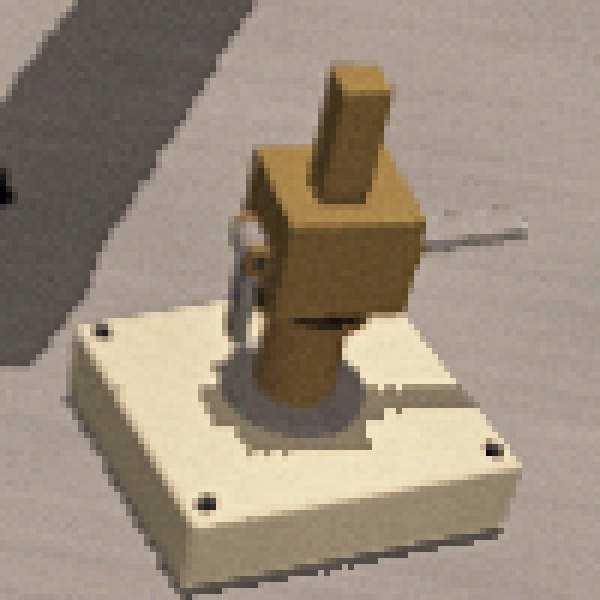

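View pics/side19.png

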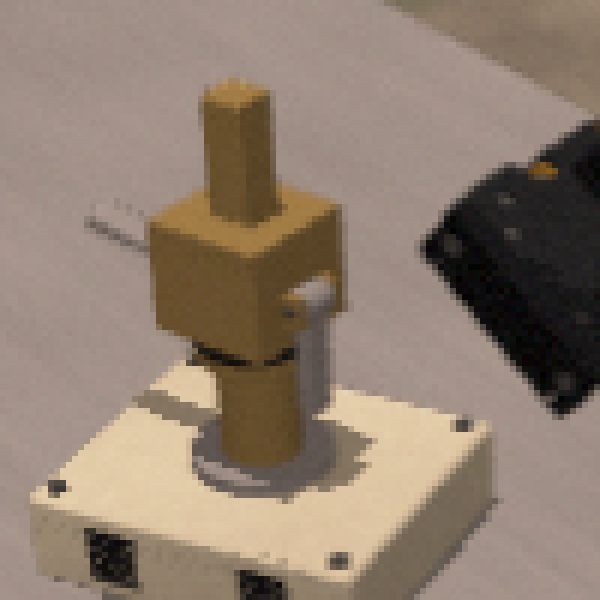

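Arm A hangs flat in both views: (240,290) in the scene crop and (315,350) in the side crop. The coupling is back at z 0.105. I'll go over the top to arm B.

Emit:
{"name": "carry_out", "arguments": {"grip": [-1, -1, -1, -1, -1, -1, -1, -1, -1, -1, -1, -1], "slide": [[20, 0, -24], [25, 0, -30], [25, 0, -30], [25, 0, -30], [15, 0, -18], [0, 0, 0], [0, 0, 0], [0, 0, 0], [0, 0, 0], [0, 0, 0], [0, 0, 0], [0, 0, 0]], "twist": [[0, 0, 0], [0, 0, 0], [0, 0, 0], [0, 0, 0], [0, 0, 0], [0, -0.11, 0], [0, -0.12, 0], [0, -0.12, 0], [0, -0.12, 0], [0, -0.12, 0], [0, -0.11, 0], [0, 0, 0]]}}

```text
time_s: 34.85
position: [0.6519, 0.1332, 0.2747]
tcp_rot: [[-0.317, 0.948, -0.04], [0.948, 0.317, -0.017], [-0.004, -0.043, -0.999]]
force: [0.0, 0.4, 0.3]
opening: -0.001
```

```bash
python3 -c "
from cam import *
s=bot.read_state();print(s['joint_positions'].round(1))
R,p=pose(-1,90,extra=.06); show(R,p)
R,p=pose(-1,90,extra=.06,theta=0); show(R,p)
"
```

```text
[  2.4  30.3  67.1  -0.9  84.9 -16. ]
 pos [0.6519 0.1332 0.2747] F [0.  0.4 0.3] -> [0.6243 0.2711 0.1645] [139.9, 22.3, 108.8] [-0.034, -0.694, 0.037]
 pos [0.6519 0.1332 0.2747] F [0.  0.4 0.3] -> [0.6171 0.2944 0.1485] [164.3, 23.6, 124.7] [-0.043, 0.004, 0.022]
```

Emit:
{"name": "carry_out", "arguments": {"grip": [-1, -1, -1, -1, -1, -1, -1], "slide": [[20, 4, 0], [30, 4, 0], [35, 4, 0], [35, 4, 0], [30, 4, 0], [20, 4, 0], [0, 0, 0]], "twist": [[-0.02, 0, 0.02], [-0.02, 0, 0], [0, 0, 0], [0, 0, 0], [0, 0, 0], [0, 0, 0], [0, 0, 0]]}}

```text
time_s: 35.55
position: [0.6163, 0.3077, 0.2616]
tcp_rot: [[-0.299, 0.954, -0.03], [0.954, 0.299, 0.003], [0.012, -0.028, -1.0]]
force: [-0.8, 0.5, -0.1]
opening: 0.01
```

Emit:
{"name": "carry_out", "arguments": {"grip": [-1, -1, -1, -1, -1, -1, -1], "slide": [[0, 0, 0], [0, 0, 0], [0, 0, 0], [0, 0, 0], [0, 0, 0], [0, 0, 0], [0, 0, 0]], "twist": [[0, -0.12, 0], [0, -0.12, 0], [0, -0.12, 0], [0, -0.12, 0], [0, -0.12, 0], [0, -0.1, 0], [0, 0, 0]]}}

```text
time_s: 36.25
position: [0.6177, 0.2941, 0.2534]
tcp_rot: [[-0.248, 0.957, 0.153], [0.714, 0.287, -0.638], [-0.655, -0.049, -0.754]]
force: [-0.5, 0.0, -1.0]
opening: 0.006
```

```bash
python3 -c "
from cam import *
s=bot.read_state();print(s['joint_positions'].round(1),s['tcp_rot'].round(2).tolist())
R,p=pose(-1,90,extra=.04); show(R,p)
"
```

```text
[ 33.9  42.5  59.8 -38.1  93.6  19.2] [[-0.25, 0.96, 0.15], [0.71, 0.29, -0.64], [-0.65, -0.05, -0.75]]
 pos [0.6177 0.2941 0.2534] F [-0.5  0.  -1. ] -> [0.6243 0.2711 0.1445] [53.2, 5.1, 97.9] [-0.043, 0.017, 0.026]
```

Emit:
{"name": "carry_out", "arguments": {"grip": [-1, -1, -1, -1, -1, -1], "slide": [[10, 2, 18], [15, 2, 28], [15, 1, 28], [13, 0, 24], [0, 0, 0], [0, 0, 0]], "twist": [[-0.02, 0.01, 0.02], [-0.02, 0.007, 0], [0, 0, 0], [0, 0, 0], [0, 0, 0], [0, 0, 0]]}}

```text
time_s: 36.85
position: [0.631, 0.2634, 0.1412]
tcp_rot: [[-0.227, 0.958, 0.175], [0.74, 0.286, -0.609], [-0.633, -0.009, -0.774]]
force: [-0.0, 0.4, 0.3]
opening: 0.003
```

```bash
python3 -c "
from cam import *
for ph,ex in ((90,.03),(85,0),(70,0),(55,0),(40,0),(25,0),(10,0),(0,0)):
    R,p=pose(-1,ph,extra=ex); show(R,p,ph)
"
```

```text
90 pos [0.631  0.2634 0.1412] F [-0.   0.4  0.3] -> [0.6243 0.2711 0.1345] [11.5, -4.2, -0.6] [-0.013, -0.013, -0.002]
85 pos [0.631  0.2634 0.1412] F [-0.   0.4  0.3] -> [0.6241 0.2718 0.1004] [33.6, -3.9, 25.3] [-0.013, -0.013, -0.002]
70 pos [0.631  0.2634 0.1412] F [-0.   0.4  0.3] -> [0.6243 0.2713 0.0877] [41.2, -3.8, 35.4] [-0.013, -0.013, -0.002]
55 pos [0.631  0.2634 0.1412] F [-0.   0.4  0.3] -> [0.6256 0.267  0.0757] [45.3, -3.6, 47.5] [-0.013, -0.013, -0.002]
40 pos [0.631  0.2634 0.1412] F [-0.   0.4  0.3] -> [0.6271 0.2621 0.0683] [46.1, -3.5, 56.6] [-0.013, -0.013, -0.002]
25 pos [0.631  0.2634 0.1412] F [-0.   0.4  0.3] -> [0.6286 0.2572 0.0629] [45.5, -3.4, 64.0] [-0.013, -0.013, -0.002]
10 pos [0.631  0.2634 0.1412] F [-0.   0.4  0.3] -> [0.6305 0.251  0.0583] [43.5, -3.3, 71.6] [-0.013, -0.013, -0.002]
0 pos [0.631  0.2634 0.1412] F [-0.   0.4  0.3] -> [0.632  0.2462 0.0559] [41.0, -3.2, 76.7] [-0.013, -0.013, -0.002]
```

Emit:
{"name": "carry_out", "arguments": {"grip": [-1, -1, -1, -1], "slide": [[11, -4, 0], [9, 0, 10], [6, 0, 8], [0, 0, 0]], "twist": [[-0.013, -0.013, 0], [0, 0, 0], [0, 0, 0], [0, 0, 0]]}}

```text
time_s: 37.25
position: [0.6267, 0.2717, 0.1133]
tcp_rot: [[-0.219, 0.956, 0.195], [0.735, 0.293, -0.611], [-0.641, 0.01, -0.767]]
force: [-0.1, -0.2, -0.0]
opening: 0.005
```

```bash
python3 -c "
from cam import *
for ph,ex in ((85,0),(70,0),(55,0),(40,0),(25,0),(10,0),(0,0)):
    R,p=pose(-1,ph,extra=ex); show(R,p,ph)
c=bot.capture('scene'); cv2.imwrite(f'pics/sc20.png',cv2.resize(c['color'][130:270,380:520,::-1],(600,600)))
"
```

```text
85 pos [0.6267 0.2717 0.1133] F [-0.1 -0.2 -0. ] -> [0.6241 0.2718 0.1004] [8.9, -2.6, 9.4] [0.006, -0.002, -0.008]
70 pos [0.6267 0.2717 0.1133] F [-0.1 -0.2 -0. ] -> [0.6243 0.2713 0.0877] [16.6, -2.7, 19.4] [0.006, -0.002, -0.008]
55 pos [0.6267 0.2717 0.1133] F [-0.1 -0.2 -0. ] -> [0.6256 0.267  0.0757] [20.8, -2.8, 31.5] [0.006, -0.002, -0.008]
40 pos [0.6267 0.2717 0.1133] F [-0.1 -0.2 -0. ] -> [0.6271 0.2621 0.0683] [21.7, -2.8, 40.5] [0.006, -0.002, -0.008]
25 pos [0.6267 0.2717 0.1133] F [-0.1 -0.2 -0. ] -> [0.6286 0.2572 0.0629] [21.2, -2.9, 47.9] [0.006, -0.002, -0.008]
10 pos [0.6267 0.2717 0.1133] F [-0.1 -0.2 -0. ] -> [0.6305 0.251  0.0583] [19.2, -2.9, 55.6] [0.006, -0.002, -0.008]
0 pos [0.6267 0.2717 0.1133] F [-0.1 -0.2 -0. ] -> [0.632  0.2462 0.0559] [16.9, -2.9, 60.7] [0.006, -0.002, -0.008]
```

View pics/sc20.png

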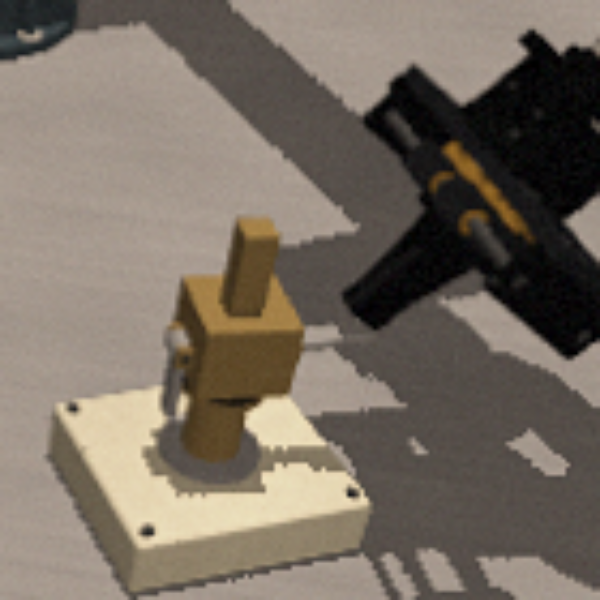

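The closed fingertips are just above arm B, at (360,310). I'll push through the arc.

Emit:
{"name": "carry_out", "arguments": {"grip": [-1, -1, -1, -1, -1, -1, -1, -1], "slide": [[4, -2, 5], [5, 0, 5], [4, 0, 5], [4, 0, 5], [2, 0, 6], [2, 0, 6], [0.5, 0, 5], [0, 0, 4]], "twist": [[0, 0, 0], [0, 0, 0], [0, 0, 0], [0, 0, 0], [0, 0, 0], [0, 0, 0], [0, 0, 0], [0, 0, 0]]}}

```text
time_s: 38.1
position: [0.6301, 0.2626, 0.0677]
tcp_rot: [[-0.217, 0.956, 0.2], [0.736, 0.294, -0.61], [-0.642, 0.015, -0.767]]
force: [-0.8, 0.5, 2.6]
opening: 0.005
```

```bash
python3 -c "
from cam import *
for ph,ex in ((40,0),(25,0),(10,0),(0,0)):
    R,p=pose(-1,ph,extra=ex); show(R,p,ph)
c=bot.capture('scene'); cv2.imwrite(f'pics/sc21.png',cv2.resize(c['color'][130:270,380:520,::-1],(600,600)))
"
```

```text
40 pos [0.6301 0.2626 0.0677] F [-0.8  0.5  2.6] -> [0.6271 0.2621 0.0683] [-0.1, -3.0, -0.8] [0.011, -0.001, -0.01]
25 pos [0.6301 0.2626 0.0677] F [-0.8  0.5  2.6] -> [0.6286 0.2572 0.0629] [-0.6, -3.1, 6.6] [0.011, -0.001, -0.01]
10 pos [0.6301 0.2626 0.0677] F [-0.8  0.5  2.6] -> [0.6305 0.251  0.0583] [-2.6, -3.1, 14.3] [0.011, -0.001, -0.01]
0 pos [0.6301 0.2626 0.0677] F [-0.8  0.5  2.6] -> [0.632  0.2462 0.0559] [-4.9, -3.1, 19.4] [0.011, -0.001, -0.01]
```

View pics/sc21.png

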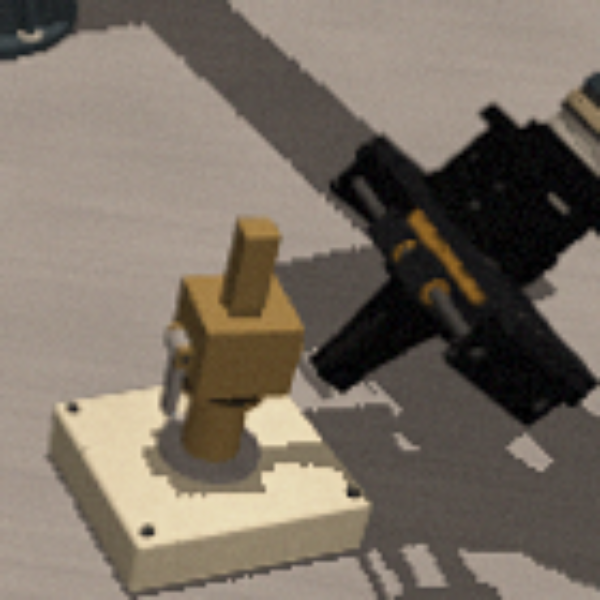

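Emit:
{"name": "carry_out", "arguments": {"grip": [-1, -1, -1, -1, -1], "slide": [[0, -3, 4], [-0.5, 0, 4], [-1, 0, 4], [-1.5, 0, 4], [-2, 0, 4]], "twist": [[0, 0, 0], [0, 0, 0], [0, 0, 0], [0, 0, 0], [0, 0, 0]]}}

```text
time_s: 38.65
position: [0.6336, 0.246, 0.0549]
tcp_rot: [[-0.216, 0.955, 0.203], [0.737, 0.296, -0.607], [-0.64, 0.018, -0.768]]
force: [-1.0, 2.3, 1.7]
opening: 0.005
```

Emit:
{"name": "carry_out", "arguments": {"grip": [-1, -1], "slide": [[-1.5, 0, 1.3], [-1.5, 0, 1.3]], "twist": [[0, 0, 0], [0, 0, 0]]}}

```text
time_s: 38.85
position: [0.6344, 0.2425, 0.0539]
tcp_rot: [[-0.216, 0.955, 0.202], [0.739, 0.295, -0.606], [-0.638, 0.018, -0.77]]
force: [-1.7, 5.1, 1.4]
opening: 0.003
```

Emit:
{"name": "carry_out", "arguments": {"grip": [-1, -1], "slide": [[-1.5, 0, 1.3], [-1, 0, 1]], "twist": [[0, 0, 0], [0, 0, 0]]}}

```text
time_s: 39.05
position: [0.6347, 0.2423, 0.0534]
tcp_rot: [[-0.216, 0.955, 0.203], [0.743, 0.296, -0.601], [-0.634, 0.02, -0.773]]
force: [-3.2, 6.1, 3.1]
opening: 0.004
```

```bash
python3 -c "
from cam import *
for ph,ex in ((0,0),(0,-.003)):
    R,p=pose(-1,ph,extra=ex); show(R,p,ph)
seat()
"
```

```text
0 pos [0.6347 0.2423 0.0534] F [-3.2  6.1  3.1] -> [0.632  0.2462 0.0559] [1.9, -1.4, -4.8] [0.016, -0.012, -0.013]
0 pos [0.6347 0.2423 0.0534] F [-3.2  6.1  3.1] -> [0.6329 0.2433 0.0559] [-0.4, -1.4, -2.9] [0.016, -0.012, -0.013]
scene 891 mouth [0.6382 0.2254 0.107 ] yaw,tilt [-69.7  -4.6  -1.8] 0.0037
side 962 mouth [0.638  0.2264 0.1079] yaw,tilt [-69.8  -4.1  -1.6] 0.0075
```

Emit:
{"name": "carry_out", "arguments": {"grip": [-1, -1, -1, -1, -1, -1, -1], "slide": [[5, 0, -4], [8, 0, -7], [16, 0, -14], [5, 0, -30], [0, 0, -40], [0, 0, -30], [0, 0, 0]], "twist": [[0, 0, 0], [0, 0, 0], [0, 0, 0], [0, 0, 0], [0, 0, 0], [0, 0, 0], [0, 0, 0]]}}

```text
time_s: 39.85
position: [0.5973, 0.349, 0.127]
tcp_rot: [[-0.221, 0.955, 0.196], [0.74, 0.295, -0.605], [-0.635, 0.012, -0.772]]
force: [0.7, 0.0, -0.6]
opening: 0.008
```

```bash
cat > arms.py <<'E'
from cam import *
def arms():
    for n in ('scene','side','wrist'):
        s=bot.read_state(); c=bot.capture(n); X=cloud(c,s); m=brass(c)
        d=X-np.array([*C,0]); V=np.cross(K,U)
        for sd in (1,-1):
            r=(d@U)*sd; t=d@V; z=X[...,2]
            k=(~m)&(np.abs(t)<.012)&(r>.024)&(r<.09)&(z>.06)&(z<.15)
            if k.sum()>8:
                # per-height radial
                P=np.stack([r[k],z[k]],1); print(n,"cam_a" if sd>0 else "cam_b",k.sum(),[(a.round(3),P[np.abs(P[:,1]-a)<.005][:,0].mean().round(4),P[np.abs(P[:,1]-a)<.005][:,0].max().round(4)) for a in (.08,.09,.10,.11,.12) if (np.abs(P[:,1]-a)<.005).any()])
            else: print(n,sd,k.sum())
E
python3 -c "
from arms import *
s=bot.read_state();print(s['position'],s['force'].round(1))
seat();arms()
for n in ('scene','side'):
    c=bot.capture(n); cv2.imwrite(f'pics/{n}22.png',cv2.resize(c['color'][170:270,380:480,::-1] if n=='scene' else c['color'][90:190,210:310,::-1],(600,600),interpolation=cv2.INTER_NEAREST))
c=bot.capture('wrist'); cv2.imwrite('pics/w22.png',c['color'][...,::-1])
"
```

```text
[0.59733199 0.3490384  0.12704671] [ 0.7  0.  -0.6]
scene 861 mouth [0.6382 0.2258 0.1051] yaw,tilt [-69.3  -0.5  -0.2] 0.0013
side 909 mouth [0.6381 0.2261 0.1062] yaw,tilt [-68.9  -0.8  -0.2] 0.0017Traceback (most recent call last):
  File "<string>", line 4, in <module>
    seat();arms()
           ~~~~^^
  File "arms.py", line 11, in arms
    P=np.stack([r[k],z[k]],1); print(n,"cam_a" if sd>0 else "cam_b",k.sum(),[(a.round(3),P[np.abs(P[:,1]-a)<.005][:,0].mean().round(4),P[np.abs(P[:,1]-a)<.005][:,0].max().round(4)) for a in (.08,.09,.10,.11,.12) if (np.abs(P[:,1]-a)<.005).any()])
                                                                              ^^^^^^^
AttributeError: 'float' object has no attribute 'round'
```

```bash
sed -i 's/a.round(3)/a/' arms.py; sed -i 's/^C=.*U=/C=np.array([.6381,.226]); A=np.radians(-69.1); U=/' cam.py
python3 -c "
from arms import *
seat();arms()
for n in ('scene','side'):
    c=bot.capture(n); cv2.imwrite(f'pics/{n}22.png',cv2.resize(c['color'][170:270,380:480,::-1] if n=='scene' else c['color'][90:190,210:310,::-1],(600,600),interpolation=cv2.INTER_NEAREST))
c=bot.capture('wrist'); cv2.imwrite('pics/w22.png',c['color'][...,::-1])
"
```

```text
scene 861 mouth [0.6382 0.2261 0.105 ] yaw,tilt [-69.4  -0.4  -0.5] 0.0014
side 904 mouth [0.6379 0.2264 0.106 ] yaw,tilt [-68.9  -0.5  -0.2] 0.0017
scene cam_a 86 [(0.08, np.float64(0.0323), np.float64(0.0347)), (0.09, np.float64(0.0329), np.float64(0.0351)), (0.1, np.float64(0.0321), np.float64(0.0355)), (0.11, np.float64(0.0337), np.float64(0.035)), (0.12, np.float64(0.036), np.float64(0.0379))]
scene cam_b 12 [(0.08, np.float64(0.0303), np.float64(0.0341)), (0.09, np.float64(0.0322), np.float64(0.0331))]
side cam_a 116 [(0.08, np.float64(0.0325), np.float64(0.0344)), (0.09, np.float64(0.0324), np.float64(0.0365)), (0.1, np.float64(0.0317), np.float64(0.0343)), (0.11, np.float64(0.0322), np.float64(0.0351)), (0.12, np.float64(0.036), np.float64(0.0384))]
side cam_b 11 [(0.08, np.float64(0.03), np.float64(0.0334)), (0.09, np.float64(0.0333), np.float64(0.0354))]
wrist 1 0
wrist cam_b 17 []
```

View pics/scene22.png

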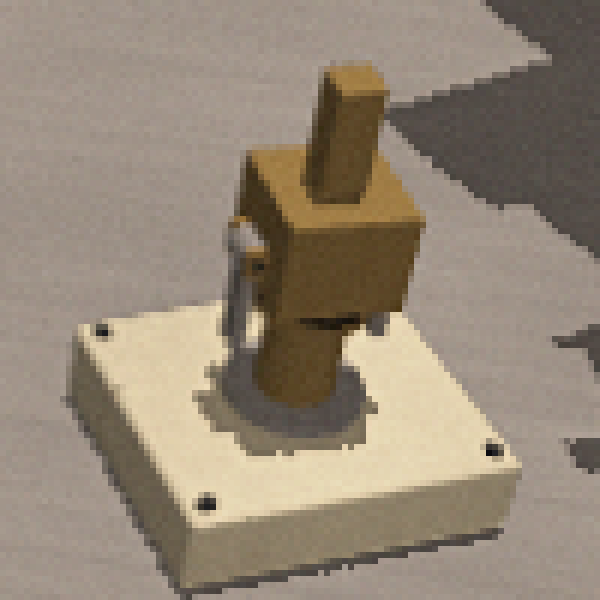

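View pics/side22.png

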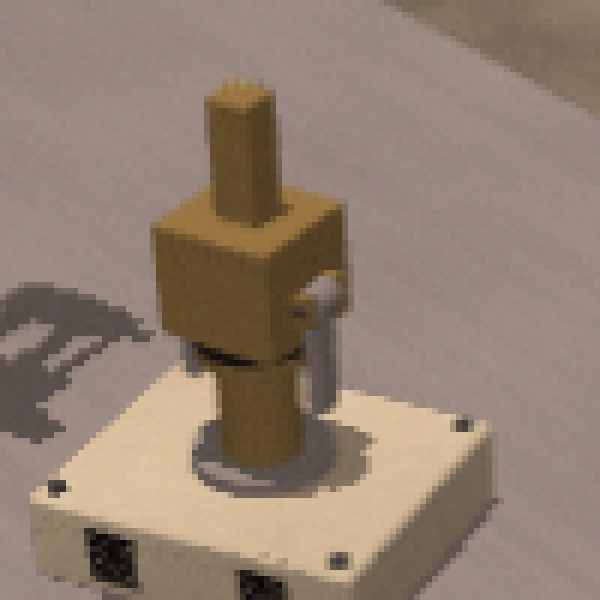

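View pics/w22.png

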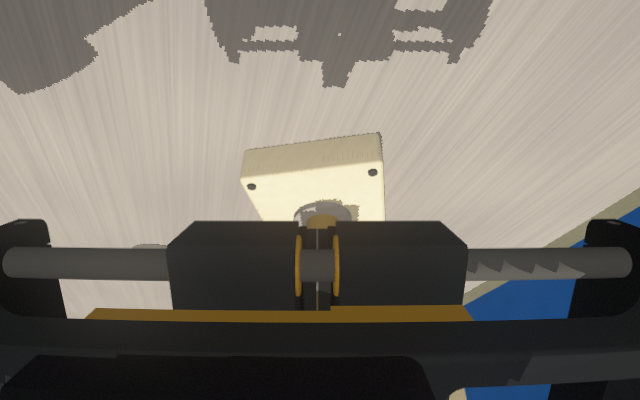

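```bash
python3 -c "
from cam import *
import pickle
s0,d0=pickle.load(open('c0.pkl','rb'))
V=np.cross(K,U)
for n in ('scene','side'):
    c=bot.capture(n); X=cloud(c); m=brass(c); d=X-np.array([*C,0]); r=-(d@U); t=d@V
    k=(~m)&(np.abs(t)<.012)&(r>.022)&(r<.06)&(X[...,2]>.055)&(X[...,2]<.115)
    print(n,np.c_[r[k],X[...,2][k],t[k]].round(4).tolist())
    X0=cloud(d0[n])
    for nm,(x,y,rad,zl) in dict(bottle=(.735,.02,.05,.1),dish=(.45,-.01,.06,.008),tip=(.58,-.015,.06,.04)).items():
        o=[]
        for Y in (X0,X):
            q=(np.hypot(Y[...,0]-x,Y[...,1]-y)<rad)&(Y[...,2]>zl)&(Y[...,2]<.14); o.append((q.sum(),Y[q][:,:3].mean(0).round(4).tolist()))
        print(nm,o)
"
```

```text
scene [[0.0281, 0.0864, 0.0075], [0.0319, 0.0843, 0.0055], [0.0336, 0.0856, 0.0073], [0.0289, 0.0827, 0.0072], [0.0304, 0.0844, 0.0093], [0.0342, 0.0822, 0.0073], [0.028, 0.0777, 0.0051], [0.0306, 0.0777, 0.0055], [0.0318, 0.0797, 0.008], [0.0295, 0.0731, 0.0038], [0.0309, 0.0748, 0.006], [0.0324, 0.0764, 0.008]]
bottle [(np.int64(162), [0.7303, 0.019, 0.119]), (np.int64(163), [0.7303, 0.0191, 0.1186])]
dish [(np.int64(397), [0.4564, -0.0079, 0.016]), (np.int64(398), [0.4567, -0.0075, 0.0158])]
tip [(np.int64(361), [0.5853, -0.0139, 0.0496]), (np.int64(361), [0.5853, -0.0141, 0.0496])]
side [[0.0336, 0.0916, -0.008], [0.0339, 0.0886, -0.0079], [0.0319, 0.0886, -0.0066], [0.0329, 0.085, -0.0058], [0.0307, 0.0844, -0.0088], [0.0343, 0.0784, -0.0047], [0.0293, 0.081, -0.007], [0.0322, 0.0777, -0.0076], [0.0281, 0.0795, -0.0088], [0.0285, 0.0772, -0.0045], [0.0286, 0.0764, -0.0085]]
bottle [(np.int64(186), [0.718, 0.0146, 0.119]), (np.int64(188), [0.7181, 0.0147, 0.1187])]
dish [(np.int64(1188), [0.4475, -0.0127, 0.0162]), (np.int64(1197), [0.4474, -0.013, 0.0162])]
tip [(np.int64(753), [0.5758, -0.0178, 0.0494]), (np.int64(755), [0.5757, -0.0176, 0.0493])]
```

Arm B's visible end lies at r = 28–34 mm down to z = 73 mm, which is a bar hanging flat (31 ± 3.5 mm expected). The bystanders haven't moved and the arm is clear, so I'm handing in.

```bash
python3 -c "
from rig import bot
s=bot.read_state();print(s['force'].round(1),s['time_s']);print(bot.hand_in())"
```

```text
[-0.2 -0.5  0.1] 40.5
the job is handed in; nothing more can be done
None
```

The job is done and handed in at 40.5 s, with the robot clear of everything. I stood the coupling upright on the bench, let go, and took it again. I then pushed it home on the adaptor with both cam arms out, and swung cam A and then cam B down.

**Last checks:**
- **Seating:** the scene and side cameras put the mouth at 105 and 106 mm, tilted under 1°. The push met a hard stop at about 20 N.
- **Cam A:** it measures flat and vertical against the collar side.
- **Cam B:** only its lower end was visible. That end lies where a shut arm should, and the pushing finger met a firm stop.
- **Bystanders:** the bottle, dish and tip box match their starting positions to within 0.5 mm.

**What went wrong or disagreed:**
- **First grasp:** it missed and nudged the coupling about 4 mm on its stand, because the real fingertips sit about 37 mm short of the reported TCP. I corrected for this after lifting the coupling by the end of its tail.
- **Closing the cams:** the coupling rocked by up to about 4° each time and settled back. It also turned about 4° on the adaptor while cam B was closing, which doesn't matter because it fits at any turn.

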